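Swing up, pin and load the tilting cup rack

TASK

The baking is done, so turn the tilting cooling rack into a cup rack: swing it up by its top bar until it stands fully upright and lock it there with the loose steel pin, laid fully home across the slots of the two posts and the disc's notch at the rack's end. Only once it is locked, hang every cup that has a handle by that handle on the rack's hooks, one cup to a hook, and let them stop swinging. Leave the ramekins and the scoop alone, and let no cup fall off the counter.

Things in the scene. Friction and masses are not known exactly. Their poses are not given: they have to be found in the camera images.
- stand: fixed dark steel stand of the tilting cooling rack, on the counter. Origin on the counter straight below the middle of the rack's axle; its x points away from the robot, y along the axle, z up. Posts at y = -225, +225 and +297 (8 thick, 44 wide in x); the outer two at +y are topped by upward-open slots for the pin, mouths at z = 182
- axle (a point): middle of the rack's hinge axle, 100 above the counter; the axle runs along the stand's y
- rack (a joint): angle of the swinging rack: 0 = lying flat away from the robot, 1.571 = fully upright, limit 1.8; it starts leaning back at 0.55 to 0.85. Stiff hinge: it stays where left and takes 5 to 10 N at the top bar to move. A notched disc (stand y = +240, 6 thick) turns with it, with notches for flat, half-way (0.785) and upright
- rack_bar (a point): middle of the rack's round top bar, 10 diameter, parallel to the axle and 130 from it; the free stretch for gripping is the 100 between the two middle hooks, with 42 open between the bar and the wire grid. Straight above the axle when upright
- lock_seat (a point): where the pin's middle lies when home: stand x = 0, y = +267, z = 160; the pin is then level along the stand's y across both posts' slots and the disc's uppermost notch. Slots and notches are 12 wide, about 20 deep, flared to about 28 at the mouth; the upright notch lines up at joint 1.571 (+-0.03). Between outer post and disc 50 is free along y for fingers and block
- pin: steel locking pin, loose on the counter: round rod 10 diameter and 116 long along its y, with a square grip block 14 x 14 and 30 long at its middle, both ends alike, 90 g. Origin: centre of the block's underside
- pin_mid (a point): centre of the pin (on its axis, middle of the block), 7 above the counter when it lies there
- hook1 (a point): one of four steel hooks on the rack's top bar, at stand y = 165. This point is the hook's lowest spot (centre of its 6 thick wire), where a hung handle rests. Rack upright, the hook reaches towards the robot: this point is 52 in front of the bar (stand -x) and 10 lower, at z = 220; the upturned tip is 66 in front and 16 higher than this point. The neighbouring hooks are 110 away.
- hook2 (a point): one of four steel hooks on the rack's top bar, at stand y = 55. This point is the hook's lowest spot (centre of its 6 thick wire), where a hung handle rests. Shaped as hook1. A cup let go on a hook swings down to hang below it, handle uppermost, and takes about 5 s to come to rest.
- hook3 (a point): one of four steel hooks on the rack's top bar, at stand y = -55. This point is the hook's lowest spot (centre of its 6 thick wire), where a hung handle rests. Shaped as hook1. A cup let go on a hook swings down to hang below it, handle uppermost, and takes about 5 s to come to rest.
- hook4 (a point): one of four steel hooks on the rack's top bar, at stand y = -165. This point is the hook's lowest spot (centre of its 6 thick wire), where a hung handle rests. Shaped as hook1. A cup let go on a hook swings down to hang below it, handle uppermost, and takes about 5 s to come to rest.
- cup_a: thick-walled white ceramic cup with one handle, standing upright; 72 outer diameter, 78 high, wall 8 thick, inner floor 7 up, about 240 g. Origin: centre of the underside, z up along the cup's axis; the handle stands out along +y. None if this cup is absent
- cup_a_loop (a point): middle of the handle's opening of cup_a: 50 along the cup's +y and 41 above its underside. The opening lies in the cup's y-z plane, is 27 wide (34 to 61 from the axis along y) and 38 high (22 to 60 above the underside); the handle is 8 thick. None if absent
- cup_b: thick-walled white ceramic cup with one handle, standing upright; 72 outer diameter, 78 high, wall 8 thick, inner floor 7 up, about 240 g. Origin: centre of the underside, z up along the cup's axis; the handle stands out along +y. None if this cup is absent
- cup_b_loop (a point): middle of the handle's opening of cup_b: 50 along the cup's +y and 41 above its underside. The opening lies in the cup's y-z plane, is 27 wide (34 to 61 from the axis along y) and 38 high (22 to 60 above the underside); the handle is 8 thick. None if absent
- cup_c: thick-walled white ceramic cup with one handle, standing upright; 72 outer diameter, 78 high, wall 8 thick, inner floor 7 up, about 240 g. Origin: centre of the underside, z up along the cup's axis; the handle stands out along +y. None if this cup is absent
- cup_c_loop (a point): middle of the handle's opening of cup_c: 50 along the cup's +y and 41 above its underside. The opening lies in the cup's y-z plane, is 27 wide (34 to 61 from the axis along y) and 38 high (22 to 60 above the underside); the handle is 8 thick. None if absent
- cup_d: thick-walled white ceramic cup with one handle, standing upright; 72 outer diameter, 78 high, wall 8 thick, inner floor 7 up, about 240 g. Origin: centre of the underside, z up along the cup's axis; the handle stands out along +y. None if this cup is absent
- cup_d_loop (a point): middle of the handle's opening of cup_d: 50 along the cup's +y and 41 above its underside. The opening lies in the cup's y-z plane, is 27 wide (34 to 61 from the axis along y) and 38 high (22 to 60 above the underside); the handle is 8 thick. None if absent
- ramekin_1: bystander: round handle-less ceramic ramekin, origin under its centre; to be left alone
- ramekin_2: bystander: round handle-less ceramic ramekin, origin under its centre; to be left alone
- scoop: bystander: red plastic scoop, origin under its centre; to be left alone
Not all that is in view belongs to the job. What is shaped like the cup_a but purple is not meant.

How it is judged:
By the outcome, as a careful person would: the job done as asked, in the order asked, and still so for the second after the job is handed in, with the robot touching nothing.
Of cup_a, cup_b, cup_c, cup_d only 2 to 4 are there at a start; the rules pass over those that are not, and their reading is None.
At some moment in a run one of cup_a, cup_b, cup_c, cup_d, pin may be knocked a few centimetres aside while the robot is not near it.
It also fails if it takes over 210 s, if anything falls off the work surface, if the arm or the gripper's body presses on something with over 40 N, if the wrist force passes 120 N, or if a joint passes its speed limit or range.

ROBOT

A 6-joint arm with a two-finger parallel gripper is mounted at the origin on the work surface. World frame = base frame: x ahead of the robot, y to its left, z up, the work surface at z = 0. Lengths are in m, angles in degrees, forces in N, time in s.
With the tool pointing down it reaches from about 0.4 to 0.825 m from the base axis. Payload 7 kg.
Tool frame: the origin (TCP) lies at the very end of the fingers, on their centre line; the grasp point (between the pads) lies 19 mm behind it (ctrl.grip_point_offset is the distance from the TCP to the grasp point, in m); x points along the fingers, z is the direction in which the jaws open and shut, and the axes are right-handed (so a half turn about x gives the same grasp; the last joint's range is limited). The gripper opens to 88 mm and grips with 3 to 60 N. Pads are 19 mm wide; open, the fingers measure 130 mm over their backs; the gripper's body (78 mm by 193 mm) begins 47 mm behind the grasp point.
Start: joints at [-56.087, 20.546, 0.682, 0, -70.136, -16.507], TCP at [0.202, -0.644, 0.227] pointing down, gripper open.
Joint ranges: [-176.03, 176.03], [-82.01, 121.73], [-58.28, 71.71], [-173.87, 95.51], [-174.79, -0.11], [-173.66, 173.66]. Speed limits (degrees/s): [136.94, 136.94, 172.46, 180, 180, 180].

INTERFACE

Orientations are given as [roll, pitch, yaw] about the fixed x, y, z axes, in that order (R = Rz(yaw) Ry(pitch) Rx(roll)).
In Python, from plant import get_obs, snapshot, calibration, close_job, ctrl gives the robot as it stands.
- The arm moves only by the tool move_arm, never from a script. Its argument "commands" is a list that holds one entry, the list of rows, each a list of 4 numbers: the shift along the tool's x, y, z in cm, then the turn about the tool's x in rad. In form: [[[dx, dy, dz, spin], ...]]. A call has 1 to 8 rows; each row shifts and turns the commanded pose from where the row before left it, along the tool's axes as they then stand; what a row does not reach is not made up. A row lasts 1/10 s, in which the tool goes at most 50 mm and 8.59 degrees, less where a joint would pass 70% of its speed; a pose out of reach is approached as far as the arm can. A call with a gripper value outside its range is refused whole. "jaw" is the finger opening in cm, from 0 to 8.76, set as the call begins (left out, the last holds). The fingers move at their own pace and stop on an object; the grip force is fixed at half the most. Time passes only in rows, so rows that do not move let the fingers close. It gives the time, the measured TCP pose, the force and the opening at its end, in the units of the state.
- get_obs(): the state, without advancing time (a new reading comes with each control period).
- snapshot(name): name is "scene" or "top" or "wrist"; returns (picture, depth): 420x560x3 uint8, red, green, blue; 420x560 float32, m along the optical axis (not along the pixel's ray), 0 where there is no reading.
- calibration(name): a dict with "mtx" (3x3 intrinsics, pixels), "T" (4x4, takes a point from camera to world coordinates); the wrist camera has in their place "tool_from_camera" (4x4, takes a point from camera to tool coordinates, whose origin is the TCP and whose axes are the tool frame's). Camera axes: x right, y up, looking along -z (the intrinsics and any distortion apply to the point x, -y, -z); pixel columns grow to the right and rows downward; lengths in m; the calibration is good to about 2 mm. The wrist camera is an equidistant fisheye: a pixel r from the principal point sees the ray r / f radians off the axis. A picture is of the moment at which its call begins: read the wrist's pose just before it. calibration takes no time and is no camera call.
- close_job(): hands the job in, once; it reports no verdict.
The state is a dict: "clock": time; "joint_pos": joint angles; "qvel": joint speeds; "tau": joint torques, N m; "tool_pos": TCP position; "orientation": TCP orientation; "force": force on the tool from outside, world axes, zero at the start; "moment": the same for the moment, N m; "opening": finger opening in m.
Only numpy, scipy, OpenCV 4.12 (cv2) and the standard library are available. Lean on these libraries where they do the work, as an engineer would, in place of code of your own. Each camera call takes 0.05 s, during which the arm holds its last target. There are 200 camera calls.

## Working session

There is one attempt and no reset: what is moved stays moved. The work goes in short steps, Python scripts to look and compute and a tool call to move; the robot and the scene stay as the last step left them, time stands still between calls to the robot, and variables do not carry over. Pictures are saved under pics/ and viewed, about 12 in all and at most 16, crops included, and the job is handed in when it is done.

Besides the shell and the picture viewer there is one more tool, called as name(argument=value, ...), one argument or row to a line, values as JSON. move_arm: Moves the arm, as the interface text tells. Its arguments: {"type":"object","properties":{"commands":{"type":"array"},"jaw":{"type":"number"}},"required":["commands"]}

```bash
ls; mkdir -p pics; cat > h.py <<'E'
import numpy as np, cv2
from scipy.spatial.transform import Rotation as R
from plant import get_obs, snapshot, calibration, close_job, ctrl
def save(n,im): cv2.imwrite('pics/'+n+'.png',cv2.cvtColor(im,cv2.COLOR_RGB2BGR))
def toolT():
    o=get_obs();T=np.eye(4);T[:3,:3]=R.from_euler('xyz',o['orientation'],degrees=True).as_matrix();T[:3,3]=o['tool_pos'];return T
def cloud(name,d,T=None):
    c=calibration(name);K=np.array(c['mtx']);v,u=np.mgrid[0:d.shape[0],0:d.shape[1]]
    x=(u-K[0,2])/K[0,0]*d;y=(v-K[1,2])/K[1,1]*d
    T=np.array(c['T'])
    return np.stack([x,-y,-d],-1)@T[:3,:3].T+T[:3,3]
E
python3 - <<'E'
from h import *
print(get_obs())
for n in['scene','top']:
    im,d=snapshot(n);save(n+'0',im);np.savez('pics/'+n+'0',im=im,d=d);c=calibration(n);print(n,c,d.min(),d.max())
print(calibration('wrist'))
E
```

```text
pics
{'clock': 0.0, 'joint_pos': array([-5.60866638e+01,  2.05910654e+01,  6.33384869e-01, -2.02768097e-02,
       -7.01346396e+01, -1.65076307e+01]), 'qvel': array([ 0.02443063, -0.03832   , -0.07774226,  0.04586335,  0.05006588,
       -0.09010411]), 'tau': array([-1.22120608e-03, -5.82712984e+01,  2.93060410e+01,  6.99737281e+00,
        6.74759751e-03, -2.09636501e-04]), 'tool_pos': array([ 0.2017552 , -0.64363257,  0.2256234 ]), 'orientation': array([  4.84317687,  89.90573193, 112.24197671]), 'force': array([0.38393421, 0.38040913, 0.25712436]), 'moment': array([ 0.02633664, -0.01688281, -0.02546295]), 'opening': 0.08746727022536939}
scene {'mtx': array([[398.19954547,   0.        , 277.60871229],
       [  0.        , 398.19954547, 208.22006621],
       [  0.        ,   0.        ,   1.        ]]), 'T': array([[ 0.70258033, -0.57232561,  0.42287621,  1.0389378 ],
       [ 0.71159383,  0.56830449, -0.41311526, -0.54392099],
       [-0.003886  ,  0.59116276,  0.80654293,  1.14890357],
       [ 0.        ,  0.        ,  0.        ,  1.        ]])} 0.0 3.8825595
top {'mtx': array(
[... 238 characters left out ...]
.00593548, -0.01483581, -0.01019199],
       [-0.0143916 ,  0.06894165,  0.99751688,  1.17041341],
       [ 0.        ,  0.        ,  0.        ,  1.        ]])} 0.0 2.0299842
{'mtx': array([[325.1922621 ,   0.        , 286.4759922 ],
       [  0.        , 325.1922621 , 199.84859849],
       [  0.        ,   0.        ,   1.        ]]), 'tool_from_camera': array([[ 1.45856676e-03,  2.96909024e-01, -9.54904657e-01,
        -1.57908798e-01],
       [-7.47207788e-04,  9.54905730e-01,  2.96908217e-01,
         8.03317904e-02],
       [ 9.99998657e-01,  2.80451740e-04,  1.61464649e-03,
        -7.75549577e-04],
       [ 0.00000000e+00,  0.00000000e+00,  0.00000000e+00,
         1.00000000e+00]])}
```

View pics/top0.png

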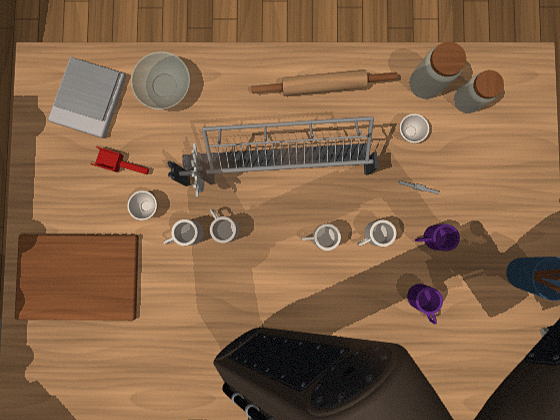

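View pics/scene0.png

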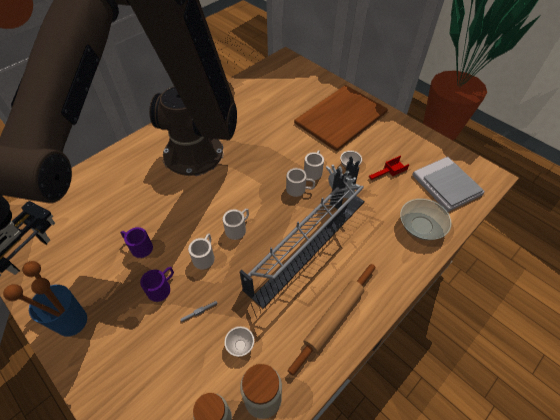

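The top view shows white cups with handles at px (184,232), (223,228), (327,237) and (382,233). The ramekins are at (142,205) and (414,128), the pin at (419,187), and the purple decoys at (441,238) and (426,300). The rack spans columns 180–375. Next I measure these.

```bash
cat >> h.py <<'E'
def project(name,P):
    c=calibration(name);K=np.array(c['mtx']);T=np.array(c['T'])
    p=(np.asarray(P)-T[:3,3])@T[:3,:3];return np.stack([K[0,0]*p[:,0]/-p[:,2]+K[0,2],K[1,1]*p[:,1]/p[:,2]+K[1,2]],-1)
def cups(n,guess):
    im,d=n;P=cloud('top',d)
    out=[]
    hsv=cv2.cvtColor(im,cv2.COLOR_RGB2HSV);w=hsv[...,1]<75
    for g in guess:
        m=w&(np.hypot(P[...,0]-g[0],P[...,1]-g[1])<.085)&(d>0)
        rim=P[m&(P[...,2]>.07)&(P[...,2]<.09)]
        A=np.c_[2*rim[:,:2],np.ones(len(rim))];b=(rim[:,:2]**2).sum(1)
        # trim to outer edge by convex hull -> min circle
        c,r=cv2.minEnclosingCircle((rim[:,:2]*1000).astype(np.float32));c=np.array(c)/1000
        md=np.median(rim[:,:2],0)
        hp=P[m&(P[...,2]>.045)&(P[...,2]<.072)];q=hp[:,:2]-c;rr=np.hypot(*q.T);q=q[(rr>.044)&(rr<.075)]
        a=np.degrees(np.arctan2(*q.mean(0)[::-1])) if len(q) else None
        out.append((c.round(4),round(r,1),len(rim),md.round(4),a,len(q),rim[:,2].mean().round(4)))
    return out
E
python3 - <<'E'
from h import *
D=np.load('pics/top0.npz');im,d=D['im'],D['d'];P=cloud('top',d)
g=[P[v,u,:2] for u,v in[(184,226),(223,228),(327,237),(382,233)]]
print([P[v,u].round(3) for u,v in[(184,232),(223,228),(327,237),(382,233),(419,187),(142,205),(414,128),(426,300),(441,238),(300,350)]])
for o in cups((im,d),g):print(o)
# pin
m=np.zeros(d.shape,bool);m[170:205,390:450]=1
m&=(P[...,2]>.004)&(P[...,2]<.03)
q=P[m];print('pin',q.mean(0),q[:,2].max(),len(q),q.min(0),q.max(0));_,s,V=np.linalg.svd((q-q.mean(0))[:,:2],full_matrices=False);print(np.degrees(np.arctan2(V[0,1],V[0,0])), s)
# rack region
big=cv2.resize(im[100:260,150:390],None,fx=3.3,fy=3.3,interpolation=cv2.INTER_CUBIC);save('rackcrop',big)
D2=np.load('pics/scene0.npz');P2=cloud('scene',D2['d']);d2=D2['d']
for n,(Q,I) in dict(top=(P,im),scene=(P2,D2['im'])).items():
    m=(Q[...,0]>.45)&(Q[...,0]<.78)&(abs(Q[...,1])<.32)&(Q[...,2]>.1)&(Q[...,2]<.3)
    q=Q[m];print(n,len(q),q.min(0),q.max(0))
    for z in np.arange(.1,.25,.01):
        s=q[(q[:,2]>=z)&(q[:,2]<z+.01)]
        if len(s):print(round(z,2),len(s),np.percentile(s,[2,50,98],axis=0)[:,:2].round(3).tolist())
crop=D2['im'][140:310,225:375];save('rackcrop2',cv2.resize(crop,None,fx=3.5,fy=3.5,interpolation=cv2.INTER_CUBIC))
E
```

```text
[array([0.41 , 0.277, 0.009]), array([0.422, 0.165, 0.007]), array([ 0.398, -0.132,  0.003]), array([ 0.411, -0.288,  0.007]), array([ 0.542, -0.393,  0.012]), array([0.486, 0.4  , 0.007]), array([ 0.713, -0.382,  0.011]), array([ 0.224, -0.41 ,  0.006]), array([ 0.398, -0.453,  0.01 ]), array([ 0.242, -0.033,  0.581])]
(array([0.4065, 0.268 ]), 45.6, 243, array([0.4092, 0.2592]), np.float64(-74.06164800262017), 41, np.float64(0.0773))
(array([0.4181, 0.1853]), 65.3, 322, array([0.4157, 0.1741]), np.float64(-36.28699689417931), 63, np.float64(0.0773))
(array([ 0.4001, -0.1238]), 36.2, 219, array([ 0.3985, -0.1247]), np.float64(94.88631193940847), 25, np.float64(0.0778))
(array([ 0.4076, -0.2665]), 42.9, 245, array([ 0.4106, -0.2711]), np.float64(116.2409744140171), 23, np.float64(0.0774))
pin [ 0.54251303 -0.39611317  0.0095732 ] 0.01880548358615064 253 [ 0.49380271 -0.48025402  0.00400984] [ 0.59220582 -0.31224898  0.01880548]
78.52262804880723 [0.62289604 0.26732975]
top 3483 [ 0.5011025  -0.25080056  0.1000597 ] [0.69393204 0.27946398 0.2483337 ]
0.1 859 [[0.552, -0.238], [0.585, 
[... 1097 characters left out ...]
4]]
0.13 157 [[0.512, -0.229], [0.594, 0.198], [0.633, 0.272]]
0.14 155 [[0.509, -0.229], [0.593, 0.201], [0.643, 0.275]]
0.15 245 [[0.537, -0.227], [0.636, 0.062], [0.655, 0.274]]
0.16 92 [[0.525, -0.227], [0.61, 0.199], [0.661, 0.274]]
0.17 76 [[0.549, -0.227], [0.581, 0.203], [0.674, 0.277]]
0.18 30 [[0.556, -0.227], [0.654, 0.183], [0.686, 0.274]]
0.19 456 [[0.661, -0.222], [0.678, -0.042], [0.693, 0.178]]
0.2 65 [[0.638, -0.214], [0.661, -0.072], [0.691, 0.148]]
0.21 45 [[0.625, -0.186], [0.644, -0.07], [0.66, 0.146]]
0.22 24 [[0.62, -0.188], [0.638, -0.075], [0.649, 0.146]]
0.23 16 [[0.62, -0.187], [0.63, 0.032], [0.646, 0.144]]
0.24 15 [[0.62, -0.187], [0.637, -0.076], [0.647, 0.146]]
```

View pics/rackcrop.png

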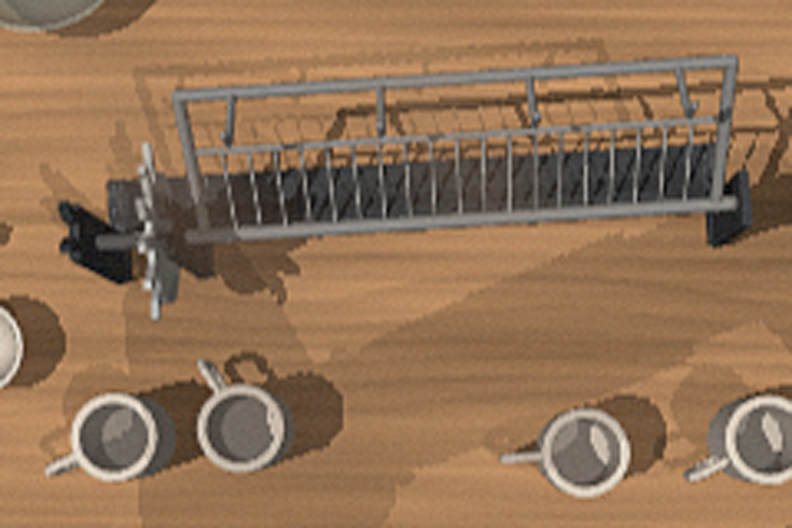

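```bash
cat > m1.py <<'E'
from h import *
def line(q,tol=.004,it=600):
    rng=np.random.default_rng(0);best=None
    for _ in range(it):
        a,b=q[rng.choice(len(q),2,replace=False)]
        u=b-a;L=np.linalg.norm(u)
        if L<.1:continue
        u/=L;e=np.linalg.norm(np.cross(q-a,u),axis=1)<tol
        if best is None or e.sum()>best.sum():best=e
    s=q[best];c=s.mean(0);u=np.linalg.svd(s-c,full_matrices=False)[2][0];u*=np.sign(u[1])
    t=(s-c)@u
    return c,u,c+t.min()*u,c+t.max()*u,len(s)
def rim(im,d,g):
    P=cloud('top',d);w=cv2.cvtColor(im,cv2.COLOR_RGB2HSV)[...,1]<75
    c=np.array(g)
    for _ in range(6):
        m=w&(P[...,2]>.070)&(P[...,2]<.088)&(np.hypot(P[...,0]-c[0],P[...,1]-c[1])<.043)
        q=P[m][:,:2];A=np.c_[2*q,np.ones(len(q))];s=np.linalg.lstsq(A,(q**2).sum(1),rcond=None)[0];c=s[:2]
    m=w&(P[...,2]>.02)&(P[...,2]<.072)
    k=P[m][:,:2]-c;rr=np.hypot(*k.T);k=k[(rr>.046)&(rr<.07)]
    return c,np.sqrt(s[2]+c@c),len(q),k
if __name__=='__main__':
    fits=[]
    for n in['top','scene']:
        D=np.load(f'pics/{n}0.npz');P=cloud(n,D['d'])
        m=(P[...,0]>.6)&(P[...,0]<.75)&(abs(P[...,1])<.3)&(P[...,2]>.17)&(P[...,2]<.215)
        print(n,'bar',*[np.round(x,4) for x in line(P[m])])
        m=(P[...,0]>.5)&(P[...,0]<.62)&(abs(P[...,1])<.25)&(P[...,2]>.088)&(P[...,2]<.118)
        print(n,'axle',*[np.round(x,4) for x in line(P[m])])
    D=np.load('pics/top0.npz')
    for g in[(.406,.262),(.415,.171),(.399,-.124),(.41,-.27)]:
        c,r,k,h=rim(D['im'],D['d'],g);print(c.round(4),r.round(4),k)
        a=np.degrees(np.arctan2(h[:,1],h[:,0]));print(np.histogram(a,np.arange(-180,181,20))[0])
E
python3 m1.py
```

```text
top bar [ 0.6745 -0.0152  0.1985] [-0.0627  0.998   0.0035] [ 0.6876 -0.2238  0.1977] [0.6615 0.1919 0.1992] 456
top axle [ 0.5854 -0.0116  0.1058] [-5.810e-02  9.983e-01  1.000e-04] [ 0.5988 -0.2424  0.1058] [0.5702 0.2489 0.1059] 430
scene bar [ 0.6792 -0.0373  0.1962] [-6.840e-02  9.977e-01 -2.000e-04] [ 0.6921 -0.2258  0.1963] [0.6637 0.1885 0.1962] 305
scene axle [ 0.5894 -0.0395  0.1037] [-0.0591  0.9982 -0.0043] [ 0.6012 -0.2387  0.1045] [0.5752 0.2003 0.1026] 229
[0.4105 0.2583] 0.0319 240
[ 0  0  0  0  0  0  0  0  0  0  0  0  0  0 30  0  0  0]
[0.4183 0.1554] 0.0319 233
[ 0  0  0  0  0  0  0  0  0  0 29  0  0 24  0  0  0  0]
[ 0.4006 -0.1244] 0.0319 219
[ 0  0  0  0  0  0  0  0  0  0  0  0  0 23  0  0  0  0]
[ 0.4121 -0.272 ] 0.0318 243
[ 0  0  0  0  0  0  0  0  0  0  0  0  0  0 28  6  0  0]
```

View pics/rackcrop2.png

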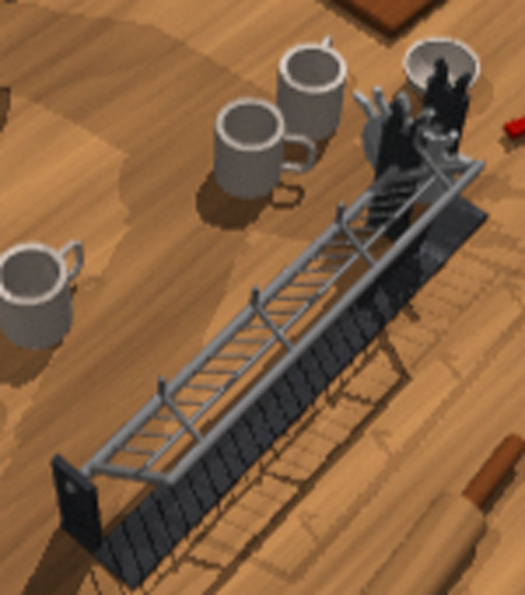

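Measured values:
- Stand origin is about (0.586, -0.0215) with yaw about 3.5°. The bar middle is at (0.675, -0.016, 0.193) and the rack angle is about 0.80 rad. The radius comes out at 129 mm against the given 130.
- All four white cups are present. The purple ones are decoys.

Next is a planning helper for the bar grip.

```bash
cat >> h.py <<'E'
PSI=np.radians(3.5);O=np.array([.5857,-.0215])
def W(x,y): return O+np.array([np.cos(PSI)*x-np.sin(PSI)*y,np.sin(PSI)*x+np.cos(PSI)*y])
def plan(*tgts):
    """tgts: (x,y,z,heading deg of tool z (mod 180)|None); prints shift (cm) in tool axes THEN spin (rad)"""
    T=toolT();Rm=T[:3,:3];p=T[:3,3]
    for x,y,z,h in tgts:
        s=Rm.T@(np.array([x,y,z])-p)*100;sp=0
        if h is not None:
            cur=np.degrees(np.arctan2(Rm[1,2],Rm[0,2]));dh=(h-cur+90)%180-90
            sp=-np.radians(dh)   # tool x down
            Rm=Rm@R.from_rotvec([sp,0,0]).as_matrix()
        print('shift',s.round(2),'spin',round(sp,3),'heading tool z->',np.degrees(np.arctan2(Rm[1,2],Rm[0,2])).round(1));p=np.array([x,y,z])
    
def st():
    o=get_obs();T=toolT();print('t',round(o['clock'],2),'p',o['tool_pos'].round(4),'hz',np.degrees(np.arctan2(T[1,2],T[0,2])).round(2),'xdown',T[:3,0].round(3),'j',o['joint_pos'].round(0),'F',o['force'].round(1),'op',round(o['opening'],4))
E
python3 -c "
from h import *
st();plan((.45,-.35,.36,None),(.675,-.016,.32,3.5),(.675,-.016,.177,3.5))"
```

```text
t 0.1 p [ 0.2018 -0.6437  0.2257] hz 107.4 xdown [-0.001  0.001 -1.   ] j [-56.  21.   1.  -0. -70. -17.] F [ 0.7 -0.4 -0.1] op 0.0879
shift [-13.4  -32.47  20.62] spin 0 heading tool z-> 107.4
shift [  4.03 -31.46  25.14] spin -1.328 heading tool z-> -176.5
shift [ 1.43e+01  2.00e-02 -1.00e-02] spin 0.0 heading tool z-> -176.5
```

move_arm(
  commands=[
    [[-1.7,0,0,-0.148],[-1.7,0,0,-0.148],[-1.7,0,0,-0.148],[-1.7,0,0,-0.148],[-1.7,0,0,-0.148],[-1.7,0,0,-0.148],[-1.7,0,0,-0.148],[-1.5,0,0,-0.148]],
  ],
  jaw=4.0,
)

```text
clock: 0.9
tool_pos: [0.2019, -0.644, 0.361]
orientation: [-66.5, 90.0, 109.1]
force: [-0.5, -0.7, 0.1]
opening: 0.0403
```

```bash
python3 -c "
from h import *
st();plan((.45,-.35,.36,3.5),(.675,-.016,.32,3.5),(.675,-.016,.177,3.5))"
```

```text
t 0.9 p [ 0.2019 -0.644   0.361 ] hz 175.59 xdown [-0.  0. -1.] j [-56.  18.  14.  -0. -86.  52.] F [-0.5 -0.7  0.1] op 0.0403
shift [  0.11 -31.21 -22.48] spin -0.138 heading tool z-> -176.5
shift [  4.01 -31.96 -24.5 ] spin -0.0 heading tool z-> -176.5
shift [ 1.43e+01  1.00e-02 -0.00e+00] spin -0.0 heading tool z-> -176.5
```

move_arm(
  commands=[
    [[0,-3.9,-2.8,0],[0,-3.9,-2.8,0],[0,-3.9,-2.8,0],[0,-3.9,-2.8,0],[0,-3.9,-2.8,0],[0,-3.9,-2.8,0],[0,-3.9,-2.8,0],[0,-3.9,-2.8,0]],
  ],
)

```text
clock: 1.7
tool_pos: [0.4518, -0.3499, 0.3604]
orientation: [-54.5, 90.0, 120.8]
force: [0.3, -0.8, -0.1]
opening: 0.0399
```

move_arm(
  commands=[
    [[0,0,0,-0.138],[0.5,-3.9,-3.0,0],[0.5,-3.9,-3.0,0],[0.5,-3.9,-3.0,0],[0.5,-3.9,-3.0,0],[0.5,-3.9,-3.0,0],[0.5,-3.9,-3.0,0],[0.5,-3.9,-3.0,0]],
  ],
)

```text
clock: 2.5
tool_pos: [0.6463, -0.0657, 0.3251]
orientation: [-8.9, 90.0, 174.3]
force: [0.5, -0.9, 0.9]
opening: 0.0399
```

```bash
python3 -c "
from h import *
st();plan((.675,-.016,.30,3.5),(.675,-.016,.177,3.5))
T=toolT();im,d=snapshot('wrist');save('w1',im)"
```

```text
t 2.5 p [ 0.6463 -0.0657  0.3251] hz -176.84 xdown [-0.  0. -1.] j [ 11.  16.   6.  -0. -81.  -8.] F [ 0.5 -0.9  0.9] op 0.0399
shift [ 2.51 -4.8  -3.14] spin -0.006 heading tool z-> -176.5
shift [12.3  0.  -0. ] spin 0.0 heading tool z-> -176.5
```

move_arm(
  commands=[
    [[1.2,-2.4,-1.5,-0.006],[1.3,-2.4,-1.6,0],[0,0,0,0],[0,0,0,0]],
  ],
)

```text
clock: 2.95
tool_pos: [0.6736, -0.0174, 0.2994]
orientation: [10.2, 89.9, -166.2]
force: [0.0, -0.6, 0.4]
opening: 0.04
```

```bash
python3 -c "
from h import *
st();plan((.675,-.016,.177,3.5))
im,d=snapshot('wrist');save('w1',im)"
```

```text
t 2.95 p [ 0.6736 -0.0174  0.2994] hz -176.44 xdown [-0.002 -0.001 -1.   ] j [ 15.  19.   7.  -0. -79. -11.] F [ 0.  -0.6  0.4] op 0.04
shift [12.24 -0.13 -0.17] spin 0.001 heading tool z-> -176.5
```

View pics/w1.png

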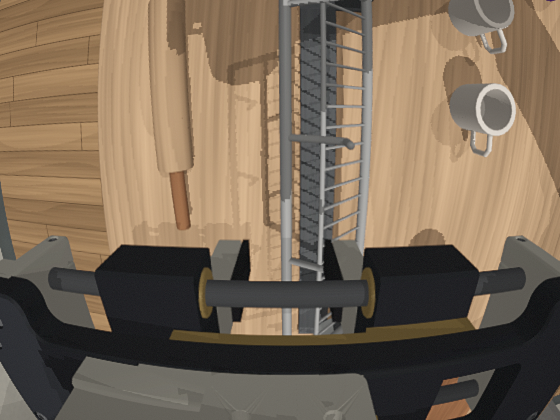

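The bar (column 287) runs centrally between the open fingers (250–325). I descend and grip.

move_arm(
  commands=[
    [[2.0,0,0,0],[2.0,-0.1,-0.1,0],[2.0,0,0,0],[2.0,0,0,0],[2.0,0,0,0],[2.2,0,0,0],[0,0,0,0]],
  ],
)

```text
clock: 3.7
tool_pos: [0.6728, -0.018, 0.1761]
orientation: [0.7, 89.7, -175.9]
force: [-0.6, -0.1, -0.8]
opening: 0.0403
```

move_arm(
  commands=[
    [[0,0,0,0],[0,0,0,0],[0,0,0,0],[0,0,0,0],[0,0,0,0]],
  ],
  jaw=0.2,
)

```text
clock: 4.2
tool_pos: [0.6746, -0.0168, 0.1792]
orientation: [-163.7, 90.0, 19.8]
force: [-0.6, 0.8, 2.2]
opening: 0.0087
```

```bash
python3 -c "
from h import *
st()
p=get_obs()['tool_pos'];b=np.array([p[0],p[1],p[2]+.016])
L=R.from_euler('z',-3.5,degrees=True).as_matrix()@(b-np.r_[O,.1]);print(L)
a0=.80
for a in np.linspace(a0,np.pi/2,9): print((130*np.array([np.cos(a)-np.cos(a0),np.sin(a)-np.sin(a0)])).round(1))"
```

```text
t 4.2 p [ 0.6746 -0.0168  0.1792] hz -176.5 xdown [ 0.  0. -1.] j [ 15.  22.  -3.  -0. -65. -12.] F [-0.6  0.8  2.2] op 0.0087
[ 0.08903541 -0.00072818  0.0951622 ]
[0. 0.]
[-9.4  8.3]
[-19.5  15.6]
[-30.3  21.9]
[-41.7  27.2]
[-53.5  31.4]
[-65.7  34.3]
[-78.1  36.1]
[-90.6  36.7]
```

move_arm(
  commands=[
    [[-0.42,0,0.46,0],[-0.41,0,0.48,0],[-0.37,0,0.5,0],[-0.36,0,0.51,0],[-0.32,0,0.53,0],[-0.31,0,0.55,0],[-0.27,0,0.56,0],[-0.26,0,0.58,0]],
  ],
)

```text
clock: 5.0
tool_pos: [0.6352, -0.0194, 0.2068]
orientation: [176.6, 89.7, 0.1]
force: [7.7, -2.4, -2.1]
opening: 0.0093
```

move_arm(
  commands=[
    [[-0.21,0,0.59,0],[-0.21,0,0.59,0],[-0.15,0,0.61,0],[-0.14,0,0.61,0],[-0.09,0,0.62,0],[-0.09,0,0.62,0],[-0.03,0,0.62,0],[-0.03,0,0.62,0]],
  ],
)

```text
clock: 5.8
tool_pos: [0.5881, -0.0225, 0.2185]
orientation: [175.0, 89.5, -1.5]
force: [7.7, -3.1, 5.1]
opening: 0.0089
```

move_arm(
  commands=[
    [[0,0,0,0],[0,0,0,0],[0,0,0,0]],
  ],
)

```text
clock: 6.1
tool_pos: [0.5869, -0.0226, 0.2183]
orientation: [173.1, 89.6, -3.4]
force: [2.4, -2.0, 9.9]
opening: 0.0089
```

```bash
cat > m2.py <<'E'
from m1 import *
st()
for n in['top','scene']:
    im,d=snapshot(n);P=cloud(n,d)
    m=(P[...,0]>.5)&(P[...,0]<.68)&(P[...,1]>-.25)&(P[...,1]<-.075)&(P[...,2]>.215)&(P[...,2]<.25)
    c,u,a,b,k=line(P[m]);t=(-.15-c[1])/u[1]
    f=lambda p:(R.from_euler('z',-3.5,degrees=True).as_matrix()@(p-np.r_[O,.1])).round(4)
    print(n,'bar(stand, surf)',f(c),f(a),f(b),k)
    np.savez(f'pics/{n}_last',im=im,d=d);save(n+'_last',im)
E
python3 m2.py
```

```text
t 6.1 p [ 0.5869 -0.0226  0.2183] hz -176.45 xdown [ 0.007 -0.    -1.   ] j [ 17.  12. -12.   0. -65. -13.] F [ 2.4 -2.   9.9] op 0.0089
top bar(stand, surf) [ 0.0022 -0.1286  0.1344] [ 0.0019 -0.2081  0.1334] [ 0.0025 -0.0543  0.1353] 201
scene bar(stand, surf) [ 0.0052 -0.1341  0.1326] [ 0.0064 -0.2089  0.1326] [ 0.0039 -0.0544  0.1327] 129
```

move_arm(
  commands=[
    [[0,0,0.15,0],[0,0,0.15,0],[0,0,0,0],[0,0,0,0]],
  ],
)

```text
clock: 6.6
tool_pos: [0.5847, -0.0227, 0.2183]
orientation: [174.1, 89.5, -2.3]
force: [5.1, -2.7, 7.9]
opening: 0.009
```

```bash
python3 m2.py
```

```text
t 6.6 p [ 0.5847 -0.0227  0.2183] hz -176.44 xdown [ 0.008 -0.    -1.   ] j [ 17.  12. -12.   0. -65. -14.] F [ 5.1 -2.7  7.9] op 0.009
top bar(stand, surf) [ 0.0007 -0.1305  0.1345] [-2.000e-04 -2.081e-01  1.344e-01] [ 0.0016 -0.0544  0.1346] 200
scene bar(stand, surf) [ 0.0038 -0.1339  0.1322] [ 0.0048 -0.2114  0.1318] [ 0.0028 -0.0548  0.1326] 124
```

move_arm(
  commands=[
    [[0,0,0.1,0],[0,0,0,0],[0,0,0,0]],
  ],
)

```text
clock: 7.0
tool_pos: [0.5838, -0.0227, 0.2184]
orientation: [174.5, 89.5, -2.0]
force: [6.0, -2.3, 7.3]
opening: 0.0093
```

move_arm(
  commands=[
    [[0,0,0,0],[0,0,0,0],[0,0,0,0],[-3,0,0,0],[-4,0,0,0],[-4,0,0,0],[0,0,0,0]],
  ],
  jaw=4.0,
)

```text
clock: 7.7
tool_pos: [0.5824, -0.0227, 0.331]
orientation: [179.9, 89.5, 3.4]
force: [1.1, 0.9, -0.1]
opening: 0.04
```

```bash
python3 m2.py; python3 - <<'E'
from h import *
plan((.5425,-.38,.30,None))
# pin position now, by scene + top
for n,b in [('top',(385,170,455,205)),('scene',(170,295,225,330))]:
    D=np.load(f'pics/{n}_last.npz');im,d=D['im'],D['d'];u0,v0,u1,v1=b
    P=cloud(n,d)[v0:v1,u0:u1].reshape(-1,3);h=cv2.cvtColor(im,cv2.COLOR_RGB2HSV)[v0:v1,u0:u1].reshape(-1,3)
    m=(h[:,1]<70)&(h[:,2]>90);q=P[m]
    q=q[np.linalg.norm(q[:,:2]-np.median(q[:,:2],0),axis=1)<.075]
    c=q.mean(0);v=np.linalg.svd(q[:,:2]-c[:2],full_matrices=False)[2][0]
    t=(q[:,:2]-c[:2])@v;print(n,len(q),c.round(4),np.degrees(np.arctan2(v[1],v[0])),t.min(),t.max(),'mid',(c[:2]+v*(t.min()+t.max())/2).round(4))
E
```

```text
t 7.7 p [ 0.5824 -0.0227  0.331 ] hz -176.48 xdown [ 0.008  0.    -1.   ] j [ 17.   9.  -2.   0. -79. -14.] F [ 1.1  0.9 -0.1] op 0.04
top bar(stand, surf) [-0.0009 -0.1359  0.1342] [ 0.0013 -0.208   0.1345] [-0.0034 -0.0566  0.1338] 180
scene bar(stand, surf) [ 0.0018 -0.1313  0.1327] [ 0.0006 -0.2088  0.1333] [ 0.003  -0.0539  0.132 ] 124
shift [ 2.54 35.47  5.96] spin 0 heading tool z-> -176.5
top 158 [ 0.5427 -0.3921  0.0112] -105.25192649494825 -0.056635359859750434 0.059017180974921944 mid [ 0.5424 -0.3932]
scene 95 [ 0.5438 -0.3966  0.0107] -104.10875254220156 -0.049653086658063596 0.053843659688505 mid [ 0.5433 -0.3986]
```

Rack upright within about 1 mm. Next is the pin at about (0.543, -0.394), axis 75°.

move_arm(
  commands=[
    [[0.4,4.6,0.8,0],[0.4,4.6,0.8,0],[0.4,4.6,0.8,0],[0.4,4.6,0.8,0],[0.4,4.6,0.8,0],[0.4,4.6,0.8,0],[0.4,4.6,0.8,0],[0.4,4.6,0.6,0]],
  ],
)

```text
clock: 8.6
tool_pos: [0.5397, -0.395, 0.2912]
orientation: [-34.6, 89.8, 148.9]
force: [1.4, -0.3, 0.7]
opening: 0.0397
```

move_arm(
  commands=[
    [[5,0,0,0.1],[4,0,0,0.112],[3,0,0,0.112],[2.0,0,0,0],[0,0,0,0],[0,0,0,0]],
  ],
)

```text
clock: 9.2
tool_pos: [0.5405, -0.3935, 0.1525]
orientation: [1.0, 89.9, 166.0]
force: [0.2, 0.3, 0.0]
opening: 0.0402
```

```bash
cat >> h.py <<'E'
def wray(uv,T,z):
    """wrist fisheye pixels -> world points on plane z"""
    c=calibration('wrist');K=np.array(c['mtx']);uv=np.atleast_2d(uv).astype(float)
    x=(uv[:,0]-K[0,2])/K[0,0];y=(uv[:,1]-K[1,2])/K[1,1];r=np.hypot(x,y)+1e-9
    d=np.stack([np.sin(r)*x/r,-np.sin(r)*y/r,-np.cos(r)],-1)
    M=T@np.array(c['tool_from_camera']);d=d@M[:3,:3].T;o=M[:3,3]
    return o+d*((z-o[2])/d[:,2])[:,None]
E
python3 - <<'E'
from h import *
st();T=toolT();im,d=snapshot('wrist');save('w2',im);np.savez('pics/w2',im=im,T=T)
E
```

```text
t 9.2 p [ 0.5405 -0.3935  0.1525] hz 164.97 xdown [-0.002  0.001 -1.   ] j [-19.  23.  -6.   0. -61.   4.] F [0.2 0.3 0. ] op 0.0402
```

View pics/w2.png

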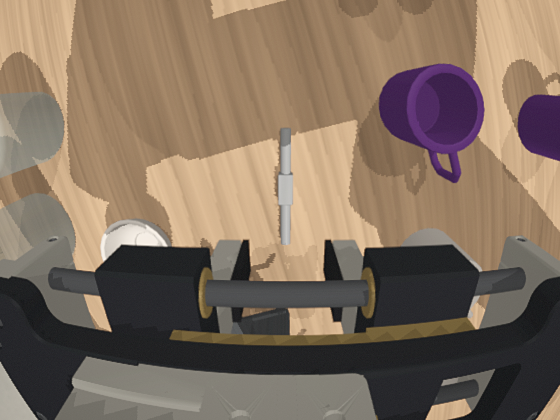

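The pin is vertical in the view, block centre at about (286,188), ends at (286,130) and (286,242). A ramekin is at (135,240).

```bash
python3 - <<'E'
from h import *
D=np.load('pics/w2.npz');T=D['T']
q=wray([(286,130),(286,242),(286,188),(286,173),(286,203)],T,.009);print(q.round(4),np.linalg.norm(q[0]-q[1]),np.degrees(np.arctan2(*(q[1]-q[0])[[1,0]])))
b=(q[0]+q[1])/2;print(b)
for p in (b,q[2]): plan((p[0],p[1],.0035,None))
E
```

```text
[[ 0.5272 -0.4472  0.009 ]
 [ 0.5564 -0.3387  0.009 ]
 [ 0.5416 -0.3935  0.009 ]
 [ 0.5378 -0.4077  0.009 ]
 [ 0.5456 -0.3789  0.009 ]] 0.112389518562563 74.90300302056629
[ 0.54179097 -0.39293904  0.009     ]
shift [15.03 -0.11 -0.03] spin 0 heading tool z-> 165.0
shift [15.03 -0.05 -0.03] spin 0 heading tool z-> 165.0
```

move_arm(
  commands=[
    [[4,-0.05,0,0],[4,-0.03,0,0],[3,0,0,0],[2.0,0,0,0],[1.4,0,0,0],[0.4,0,0,0],[0,0,0,0]],
  ],
)

```text
clock: 9.95
tool_pos: [0.5417, -0.3931, 0.0059]
orientation: [162.8, 90.0, -32.2]
force: [-0.4, -0.6, 0.8]
opening: 0.0398
```

move_arm(
  commands=[
    [[0,0,0,0],[0,0,0,0],[0,0,0,0],[0,0,0,0],[0,0,0,0]],
  ],
  jaw=0.4,
)

```text
clock: 10.45
tool_pos: [0.5415, -0.393, 0.0059]
orientation: [167.0, 90.0, -28.1]
force: [-0.3, 0.1, 3.1]
opening: 0.0138
```

```bash
python3 - <<'E'
from h import *
st();s=W(0,.267);print(s)
plan((.542,-.393,.30,None),(s[0],s[1],.30,3.5))
E
```

```text
t 10.45 p [ 0.5415 -0.393   0.0059] hz 164.94 xdown [ 0.001 -0.    -1.   ] j [-19.  31. -14.   0. -45.   4.] F [-0.3  0.1  3.1] op 0.0138
[0.56940004 0.24500199]
shift [-2.941e+01 -1.000e-02 -7.000e-02] spin 0 heading tool z-> 164.9
shift [-2.000e-02 -6.232e+01  1.393e+01] spin -0.324 heading tool z-> -176.5
```

move_arm(
  commands=[
    [[-3.0,0,0,-0.04],[-4,0,0,-0.04],[-4,0,0,-0.04],[-4,0,0,-0.04],[-4,0,0,-0.04],[-4,0,0,-0.04],[-4,0,0,-0.04],[-3,0,0,-0.044]],
  ],
)

```text
clock: 11.25
tool_pos: [0.5412, -0.3931, 0.3082]
orientation: [149.0, 89.9, -27.4]
force: [0.6, -1.2, -1.1]
opening: 0.0137
```

```bash
python3 - <<'E'
from h import *
st();s=W(0,.267)
plan((s[0],s[1],.27,3.5))
E
```

```text
t 11.25 p [ 0.5412 -0.3931  0.3082] hz -176.41 xdown [ 0.002 -0.001 -1.   ] j [-19.  18.   7.   0. -79.  23.] F [ 0.6 -1.2 -1.1] op 0.0137
shift [  3.76 -63.51  -6.8 ] spin 0.002 heading tool z-> -176.5
```

move_arm(
  commands=[
    [[0,-4,-0.43,0],[0,-4,-0.43,0],[0,-4,-0.43,0],[0,-4,-0.43,0],[0,-4,-0.43,0],[0,-4,-0.43,0],[0,-4,-0.43,0],[0,-4,-0.43,0]],
  ],
)

```text
clock: 12.05
tool_pos: [0.5556, -0.0697, 0.3052]
orientation: [-75.9, 90.0, 107.6]
force: [0.9, -0.1, -0.3]
opening: 0.0135
```

move_arm(
  commands=[
    [[0,-4,-0.43,0],[0,-4,-0.43,0],[0,-4,-0.43,0],[0,-4,-0.43,0],[0,-4,-0.43,0],[0,-4,-0.43,0],[0,-4,-0.43,0],[0,-3.5,-0.35,0]],
  ],
)

```text
clock: 12.85
tool_pos: [0.5699, 0.247, 0.305]
orientation: [-5.3, 90.0, 178.2]
force: [0.6, -0.1, -0.9]
opening: 0.0138
```

move_arm(
  commands=[
    [[1.9,0,0,0],[1.9,0,0,0],[0,0,0,0],[0,0,0,0],[0,0,0,0]],
  ],
)

```text
clock: 13.35
tool_pos: [0.5709, 0.245, 0.2686]
orientation: [-158.3, 89.9, 25.2]
force: [0.4, -0.8, -0.8]
opening: 0.0133
```

```bash
python3 - <<'E'
from h import *
st();s=W(0,.267);plan((s[0],s[1],.27,3.5))
T=toolT();im,d=snapshot('wrist');np.savez('pics/w3',im=im,T=T,d=d)
im2,d2=snapshot('scene')
im3,d3=snapshot('top');np.savez('pics/t3',im=im3,d=d3);np.savez('pics/s3',im=im2,d=d2)
f=lambda a:cv2.resize(a,(400,300))
c=im2[120:240,290:450];t=im3[120:240,130:290]
big=lambda a:cv2.resize(a,(400,300),interpolation=cv2.INTER_CUBIC)
save('c3',np.vstack([np.hstack([f(im),big(c)]),np.hstack([big(t),big(im[150:350,150:420])])]))
E
```

```text
t 13.35 p [0.5709 0.245  0.2686] hz -176.52 xdown [ 0.001  0.001 -1.   ] j [ 41.  14.  -3.   0. -73. -38.] F [ 0.4 -0.8 -0.8] op 0.0133
shift [-0.14 -0.01  0.15] spin -0.0 heading tool z-> -176.5
```

View pics/c3.png

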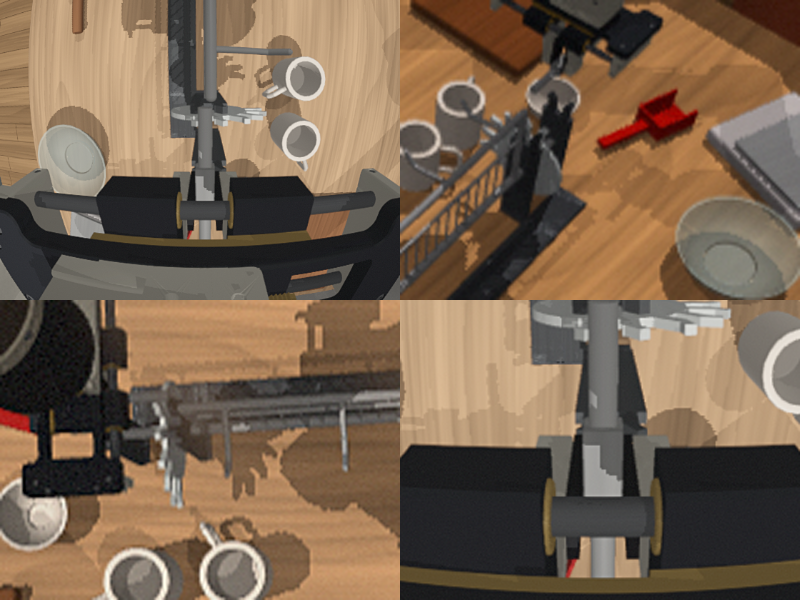

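```bash
python3 - <<'E'
from h import *
Rz=R.from_euler('z',-3.5,degrees=True).as_matrix()
for n,f in[('top','top0'),('scene','scene0'),('scene','s3'),('top','t3')]:
    d=np.load(f'pics/{f}.npz')['d'];S=(cloud(n,d)-np.r_[O,0])@Rz.T
    for lo,hi in((.288,.306),(.216,.232),(.233,.247)):
        m=(S[...,1]>lo)&(S[...,1]<hi)&(abs(S[...,0])<.05)&(S[...,2]>.15)&(S[...,2]<.2);q=S[m]
        print(f,lo,len(q),np.sort((q[:,0]*1000).round(0)).astype(int).tolist(), q[:,2].max().round(3) if len(q) else '')
E
```

```text
top0 0.288 100 [-23, -23, -23, -22, -21, -21, -20, -20, -20, -20, -19, -19, -19, -19, -18, -18, -18, -18, -17, -17, -17, -17, -17, -16, -16, -15, -15, -14, -14, -14, -14, -13, -12, -11, -11, -11, -11, -10, -9, -8, -8, -7, -7, -7, -5, -3, -3, -2, 0, 0, 0, 2, 3, 3, 3, 5, 5, 5, 5, 5, 5, 5, 5, 5, 7, 7, 7, 7, 8, 8, 9, 9, 9, 9, 10, 11, 11, 11, 11, 12, 12, 13, 13, 13, 13, 13, 15, 15, 16, 16, 16, 18, 18, 18, 19, 19, 19, 21, 21, 21] 0.185
top0 0.216 86 [-22, -21, -21, -20, -20, -20, -20, -19, -19, -18, -18, -18, -18, -17, -17, -17, -16, -16, -16, -16, -15, -14, -13, -13, -13, -13, -12, -12, -10, -10, -10, -10, -9, -7, -7, -6, -4, -4, -2, -2, -1, -1, 1, 1, 2, 2, 3, 4, 4, 5, 5, 5, 5, 6, 6, 6, 7, 7, 8, 8, 8, 8, 9, 10, 10, 10, 10, 11, 12, 12, 12, 12, 13, 14, 14, 14, 14, 15, 15, 17, 17, 17, 18, 19, 19, 20] 0.184
top0 0.233 118 [-47, -47, -47, -46, -45, -45, -45, -43, -43, -42, -42, -39, -39, -39, -37, -36, -36, -34, -33, -31, -30, -23, -22, -22, -21, -21, -19, -19, -19, -18, -18, -18, -18, -17, -16, -15, -15, -14, -14, -14, -14, -12, -11, -11, -10, -10, -10, -8, -5, -5, -5, -3, -2, 0, 0, 0, 2, 3, 
[... 1878 characters left out ...]
 0.216 78 [-22, -22, -22, -20, -20, -20, -19, -19, -19, -18, -18, -18, -18, -17, -17, -16, -16, -16, -16, -15, -14, -14, -13, -13, -13, -13, -12, -11, -10, -10, -9, -9, -9, -7, -7, -6, -5, -4, -2, -1, -1, -1, 1, 1, 1, 2, 3, 4, 4, 4, 5, 5, 6, 6, 6, 6, 6, 7, 8, 8, 8, 10, 10, 10, 10, 12, 12, 12, 12, 14, 14, 14, 16, 16, 17, 18, 19, 19] 0.185
t3 0.233 80 [-48, -47, -46, -46, -46, -45, -45, -44, -43, -42, -42, -40, -40, -39, -37, -37, -36, -34, -33, -33, -31, -20, -19, -19, -19, -18, -18, -17, -17, -17, -16, -15, -14, -14, -14, -12, -12, -11, -11, -10, -8, -8, -8, -7, -6, -3, -3, -1, 0, 0, 2, 3, 3, 5, 5, 5, 5, 5, 5, 7, 7, 7, 8, 9, 9, 9, 10, 11, 11, 11, 12, 12, 13, 13, 14, 15, 15, 15, 16, 21] 0.185
```

move_arm(
  commands=[
    [[2,0,0.2,0],[2,0,0,0],[2,0,0,0],[1.5,0,0,0],[0.5,0,0,0],[0,0,0,0],[0,0,0,0]],
  ],
)

```text
clock: 14.2
tool_pos: [0.5686, 0.2457, 0.1879]
orientation: [-121.0, 89.9, 62.5]
force: [0.0, 5.7, -3.6]
opening: 0.0132
```

move_arm(
  commands=[
    [[0.4,0,0,0],[0.4,0,0,0],[0.4,0,0,0],[0.4,0,0,0],[0.4,0,0,0],[0.4,0,0,0],[0,0,0,0]],
  ],
)

```text
clock: 14.9
tool_pos: [0.5677, 0.2455, 0.1664]
orientation: [-127.6, 89.9, 56.0]
force: [-7.9, 5.2, 5.9]
opening: 0.0138
```

```bash
python3 - <<'E'
from h import *
st();s=W(-.0008,.267);plan((s[0],s[1],.159,3.5))
E
```

```text
t 14.9 p [0.5677 0.2455 0.1664] hz -176.46 xdown [ 0.001  0.002 -1.   ] j [ 41.  18. -12.  -0. -61. -38.] F [-7.9  5.2  5.9] op 0.0138
shift [ 0.74  0.06 -0.08] spin 0.001 heading tool z-> -176.5
```

move_arm(
  commands=[
    [[0,-0.2,0.1,0],[0.2,0,0,0],[0.2,0,0,0],[0.2,0,0,0],[0.2,0,0,0],[0,0,0,0],[0,0,0,0]],
  ],
)

```text
clock: 15.6
tool_pos: [0.5674, 0.2459, 0.1571]
orientation: [111.1, 89.9, -65.4]
force: [-6.8, -2.5, 14.4]
opening: 0.0135
```

```bash
python3 - <<'E'
from h import *
st();s=W(-.0008,.267);plan((s[0],s[1],.159,3.5))
E
```

```text
t 15.6 p [0.5674 0.2459 0.1571] hz -176.49 xdown [ 0.001 -0.001 -1.   ] j [ 42.  18. -12.   0. -60. -38.] F [-6.8 -2.5 14.4] op 0.0135
shift [-0.19  0.1  -0.12] spin 0.0 heading tool z-> -176.5
```

Bottomed out at home height, so I release and check.

move_arm(
  commands=[
    [[-0.1,0,0,0],[0,0,0,0],[0,0,0,0],[-2,0,0,0],[-4,0,0,0],[-4,0,0,0],[-4,0,0,0],[0,0,0,0]],
  ],
  jaw=3.0,
)

```text
clock: 16.4
tool_pos: [0.5698, 0.2479, 0.3026]
orientation: [-156.1, 89.4, 27.5]
force: [0.3, 0.1, -0.4]
opening: 0.0304
```

move_arm(
  commands=[
    [[0,0,4,0],[0,0,4,0],[0,0,4,0],[0,0,4,0],[0,0,3,0],[0,0,0,0],[0,0,0,0]],
  ],
)

```text
clock: 17.1
tool_pos: [0.3774, 0.2356, 0.2966]
orientation: [-135.0, 89.9, 48.6]
force: [-0.2, -0.4, -0.3]
opening: 0.03
```

```bash
cat > m3.py <<'E'
from m2 import *
P={n:np.load(f'pics/{n}_last.npz') for n in('top','scene')}
Rz=R.from_euler('z',-3.5,degrees=True).as_matrix()
for n in P:
    S=(cloud(n,P[n]['d'])-np.r_[O,0])@Rz.T
    m=(S[...,1]>.248)&(S[...,1]<.288)&(abs(S[...,0])<.012)&(S[...,2]>.12);q=S[m];print(n,'pin pts',len(q),np.percentile(q,[5,50,95],axis=0).round(4).tolist())
D=P['top']
for k,g in dict(A=(.4105,.2583),B=(.418,.155),C=(.4006,-.1244),D=(.412,-.272)).items():
    try:
        c,r,n_,h=rim(D['im'],D['d'],g);a=np.degrees(np.arctan2(h[:,1],h[:,0]))
        print(k,c.round(4),r.round(4),n_,np.histogram(a,np.arange(-180,181,20))[0],{int(b):round(float(np.median(a[abs(a-b)<20])),1) for b in np.unique(np.round(a/40)*40)})
    except Exception as e:print(k,e)
E
python3 m3.py; python3 - <<'E'
from h import *
a=np.load('pics/top_last.npz')['im'];b=np.load('pics/scene_last.npz')['im']
f=lambda q:cv2.resize(q,(400,300),interpolation=cv2.INTER_CUBIC)
save('c4',np.vstack([np.hstack([f(a),f(b)]),np.hstack([f(a[120:225,140:280]),f(b[120:240,290:450])])]))
E
```

```text
t 17.1 p [0.3774 0.2356 0.2966] hz -176.42 xdown [ 0.001  0.001 -1.   ] j [ 58.  -4. -20.   0. -74. -54.] F [-0.2 -0.4 -0.3] op 0.03
top bar(stand, surf) [-0.     -0.1308  0.1352] [ 1.000e-04 -2.077e-01  1.357e-01] [-1.000e-04 -5.430e-02  1.348e-01] 196
scene bar(stand, surf) [ 0.0023 -0.1319  0.1323] [ 0.0027 -0.2114  0.1334] [ 0.002  -0.0541  0.1313] 131
top pin pts 92 [[-0.0074, 0.2508, 0.1599], [-0.0012, 0.2662, 0.1663], [0.0047, 0.2849, 0.1697]]
scene pin pts 43 [[-0.0048, 0.2505, 0.1549], [0.0015, 0.2671, 0.1641], [0.0068, 0.2877, 0.1667]]
A [0.4106 0.2577] 0.0316 168 [0 0 0 0 0 0 0 0 0 0 0 0 0 0 6 0 0 0] {120: 116.5}
B [0.4185 0.1555] 0.032 234 [ 0  0  0  0  0  0  0  0  0  0 29  0  0 24  1  0  0  0] {40: 33.0, 80: 93.9, 120: 101.8}
C [ 0.4007 -0.1246] 0.032 219 [ 0  0  0  0  0  0  0  0  0  0  0  0  0 24  0  0  0  0] {80: 95.2}
D [ 0.4121 -0.2719] 0.0319 242 [ 0  0  0  0  0  0  0  0  0  0  0  0  0  0 27  6  0  0] {120: 117.5}
```

View pics/c4.png

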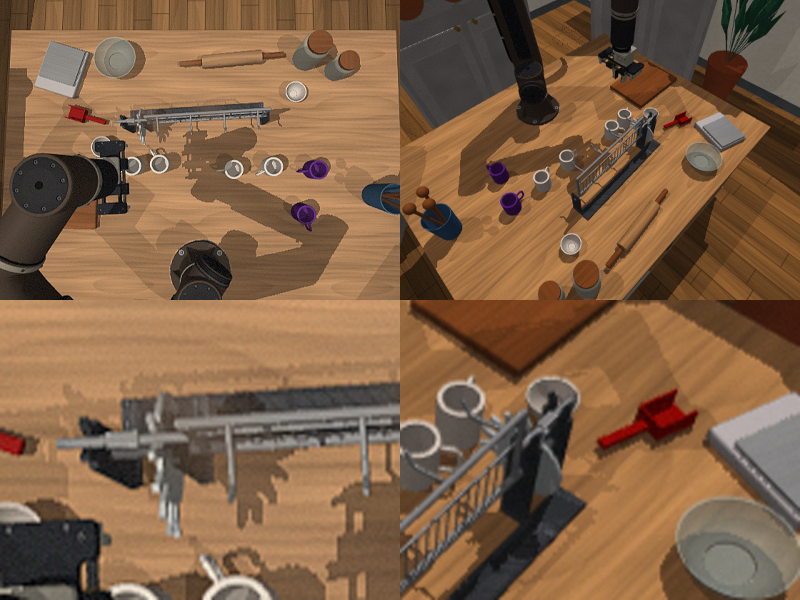

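Pin is home: the block top reads 0.164–0.166 against 0.167 expected, in line with both slots and the disc notch, and the rack is upright. Now cup A goes to hook1: grip the front wall (handle +90°) from inside and outside.

```bash
cat >> h.py <<'E'
def grasp(c,h,z=.043,off=90):
    a=np.radians(h+off);return (c[0]+.032*np.cos(a),c[1]+.032*np.sin(a),z,h+off)
E
python3 -c "
from h import *
x,y,z,h=grasp((.4106,.2577),116.5)
plan((x,y,.15,h),(x,y,.043,h))"
```

```text
shift [14.61 -0.77 -0.43] spin -0.402 heading tool z-> -153.5
shift [10.7 -0.  -0. ] spin -0.0 heading tool z-> -153.5
```

move_arm(
  commands=[
    [[2,-0.77,-0.43,0],[4,0,0,-0.134],[4,0,0,-0.134],[3,0,0,-0.134],[1.6,0,0,0],[0,0,0,0],[0,0,0,0]],
  ],
)

```text
clock: 17.9
tool_pos: [0.3822, 0.2433, 0.1502]
orientation: [49.7, 89.9, -103.8]
force: [-0.0, -0.2, 0.2]
opening: 0.0299
```

```bash
python3 -c "
from h import *
st();x,y,z,h=grasp((.4106,.2577),116.5)
plan((x,y,.043,h))
im,d=snapshot('wrist');save('w5',im)"
```

```text
t 17.9 p [0.3822 0.2433 0.1502] hz -153.54 xdown [-0.    -0.001 -1.   ] j [ 58.   3. -32.   0. -54. -31.] F [-0.  -0.2  0.2] op 0.0299
shift [ 1.072e+01 -3.000e-02  1.000e-02] spin -0.001 heading tool z-> -153.5
```

View pics/w5.png

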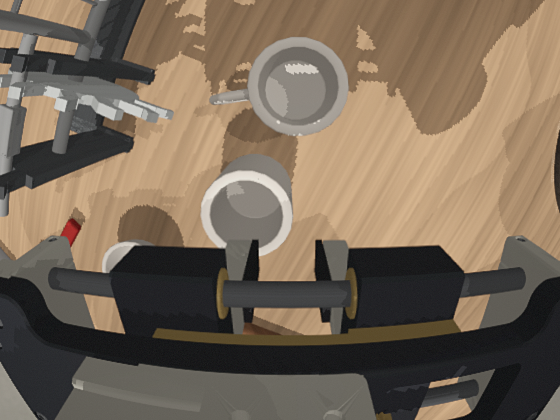

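```bash
python3 -c "
from h import *
print(wray([(247,212),(202,212),(291,212),(247,171)],toolT(),.078).round(4))"
```

```text
[[0.4095 0.2567 0.078 ]
 [0.441  0.2725 0.078 ]
 [0.3798 0.2418 0.078 ]
 [0.4227 0.2279 0.078 ]]
```

move_arm(
  commands=[
    [[3,0,0,0],[3,0,0,0],[2,0,0,0],[1.5,0,0,0],[1.2,0,0,0],[0,0,0,0],[0,0,0,0]],
  ],
)

```text
clock: 18.65
tool_pos: [0.3821, 0.244, 0.0442]
orientation: [-160.0, 89.9, 46.5]
force: [0.2, -0.3, 0.3]
opening: 0.03
```

move_arm(
  commands=[
    [[0,0,0,0],[0,0,0,0],[0,0,0,0],[0,0,0,0],[0,0,0,0]],
  ],
  jaw=0.2,
)

```text
clock: 19.15
tool_pos: [0.3819, 0.2439, 0.0439]
orientation: [-157.8, 89.9, 48.7]
force: [-0.8, 0.1, 6.3]
opening: 0.0094
```

```bash
cat >> h.py <<'E'
def place(hy,zc=.044,dx=0,dy=0,pre=-.15,h=3.5,off=90):
    # off: gripped wall angle relative to the handle; returns pre-approach and over-hook TCP targets
    a=np.radians(93.5+off);w=.032*np.array([np.cos(a),np.sin(a)])
    c=W(-.052+dx,hy-.050+dy);f=W(-.118+dx,hy-.050+dy)
    hd=np.degrees(a)
    return (*(f+w),.187+zc,hd),(*(c+w),.187+zc,hd)
E
python3 -c "
from h import *
st();p=get_obs()['tool_pos'];a,b=place(.165);print(a,b)
plan((p[0],p[1],.26,3.5),(a[0],a[1],.26,3.5),a,b)"
```

```text
t 19.15 p [0.3819 0.2439 0.0439] hz -153.46 xdown [ 0.001  0.001 -1.   ] j [ 58.  12. -40.   0. -38. -31.] F [-0.8  0.1  6.3] op 0.0094
(np.float64(0.42895919819021144), np.float64(0.08412822088828617), 0.23099999999999998, np.float64(183.5)) (np.float64(0.4948360948860547), np.float64(0.0881574244975867), 0.23099999999999998, np.float64(183.5))
shift [-2.161e+01 -1.000e-02 -3.000e-02] spin 0.402 heading tool z-> -176.5
shift [-1.000e-02  1.623e+01 -3.720e+00] spin -0.0 heading tool z-> -176.5
shift [2.9 0.  0. ] spin -0.0 heading tool z-> -176.5
shift [ 0.01  0.   -6.6 ] spin -0.0 heading tool z-> -176.5
```

move_arm(
  commands=[
    [[-2,0,0,0],[-4,0,0,0.1],[-4,0,0,0.1],[-4,0,0,0.1],[-4,0,0,0.102],[-3.5,0,0,0],[0,0,0,0]],
  ],
)

```text
clock: 19.85
tool_pos: [0.3828, 0.2447, 0.2628]
orientation: [-134.9, 89.6, 48.6]
force: [0.4, 0.8, -3.4]
opening: 0.0093
```

```bash
python3 -c "
from h import *
st();a,b=place(.165)
plan((a[0],a[1],a[2]+.01,3.5),a,b)"
```

```text
t 19.85 p [0.3828 0.2447 0.2628] hz -176.48 xdown [ 0.005  0.006 -1.   ] j [ 58.  -3. -23.   0. -69. -54.] F [ 0.4  0.8 -3.4] op 0.0093
shift [ 2.11 16.32 -3.61] spin 0.0 heading tool z-> -176.5
shift [1.   0.01 0.01] spin 0.0 heading tool z-> -176.5
shift [ 0.04  0.   -6.6 ] spin -0.0 heading tool z-> -176.5
```

move_arm(
  commands=[
    [[0.4,3.3,-0.7,0],[0.4,3.3,-0.7,0],[0.4,3.3,-0.7,0],[0.6,3.3,-0.75,0],[0.7,3.1,-0.75,0],[0.6,0,0,0],[0,0,0,0],[0,0,0,0]],
  ],
)

```text
clock: 20.65
tool_pos: [0.4269, 0.0829, 0.2267]
orientation: [20.5, 89.9, -156.0]
force: [0.2, 0.2, -3.1]
opening: 0.0089
```

```bash
python3 -c "
from h import *
st();a,b=place(.165)
plan(a,b)
im,d=snapshot('scene');t,_=snapshot('top');w,_=snapshot('wrist')
f=lambda q:cv2.resize(q,(400,300),interpolation=cv2.INTER_CUBIC)
save('c6',np.vstack([np.hstack([f(im[90:240,240:440]),f(t[120:270,140:340])]),np.hstack([f(w),f(w[50:275,100:400])])]))"
```

```text
t 20.65 p [0.4269 0.0829 0.2267] hz -176.51 xdown [-0.001 -0.001 -1.   ] j [ 37.  -3. -28.  -0. -65. -34.] F [ 0.2  0.2 -3.1] op 0.0089
shift [-0.43 -0.11 -0.22] spin -0.0 heading tool z-> -176.5
shift [-0.01  0.   -6.6 ] spin 0.0 heading tool z-> -176.5
```

View pics/c6.png

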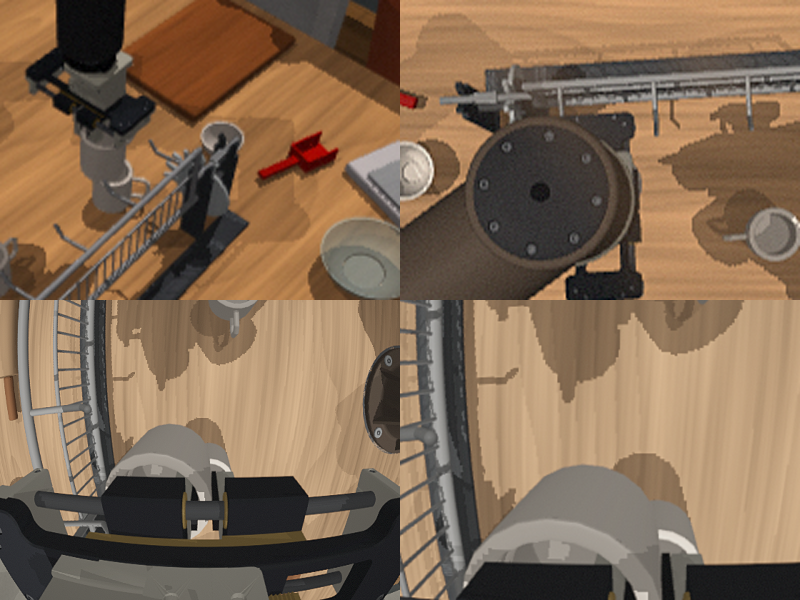

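move_arm(
  commands=[
    [[-0.43,-0.1,0,0],[0,0,-1.2,0],[0,0,-1.2,0],[0,0,-1.2,0],[0,0,-1.2,0],[0,0,-1.1,0],[0,0,-0.9,0],[0,0,0,0]],
  ],
)

```text
clock: 21.6
tool_pos: [0.4962, 0.0879, 0.2311]
orientation: [41.0, 90.0, -135.5]
force: [0.2, -1.2, -3.5]
opening: 0.0091
```

```bash
python3 -c "
from h import *
st();a,b=place(.165)
plan(b,(b[0],b[1],b[2]-.024,3.5))
im,d=snapshot('scene');t,_=snapshot('top');w,_=snapshot('wrist')
f=lambda q:cv2.resize(q,(400,300),interpolation=cv2.INTER_CUBIC)
save('c7',np.hstack([f(im[100:220,250:410]),f(w)]))"
```

```text
t 21.6 p [0.4962 0.0879 0.2311] hz -176.55 xdown [-0.001 -0.001 -1.   ] j [ 32.   4. -20.   0. -66. -29.] F [ 0.2 -1.2 -3.5] op 0.0091
shift [ 0.01 -0.04  0.14] spin -0.001 heading tool z-> -176.5
shift [ 2.4 -0.  -0. ] spin 0.0 heading tool z-> -176.5
```

View pics/c7.png

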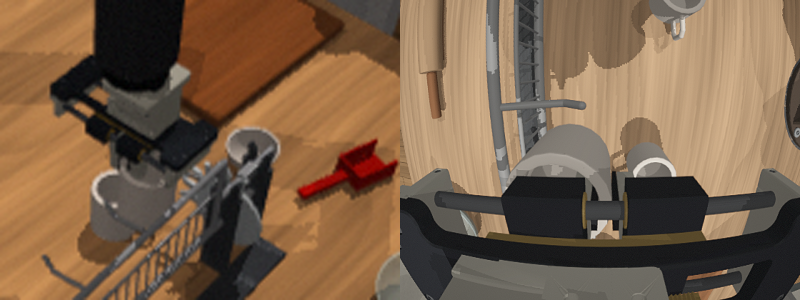

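move_arm(
  commands=[
    [[0.4,0,0.1,0],[0.4,0,0,0],[0.4,0,0,0],[0.4,0,0,0],[0.4,0,0,0],[0.3,0,0,0],[0,0,0,0]],
  ],
)

```text
clock: 22.45
tool_pos: [0.494, 0.0878, 0.2081]
orientation: [25.9, 90.0, -150.6]
force: [0.7, 0.9, -3.0]
opening: 0.0091
```

move_arm(
  commands=[
    [[0.3,0,0,0],[0.3,0,0,0],[0.3,0,0,0],[0,0,0,0]],
  ],
)

```text
clock: 22.85
tool_pos: [0.4951, 0.0881, 0.2007]
orientation: [-168.3, 89.8, 15.2]
force: [-1.5, -1.3, 7.1]
opening: 0.0089
```

move_arm(
  commands=[
    [[0.4,-0.02,0,0],[0.4,-0.08,0,0],[0.4,-0.12,0,0],[0.4,-0.16,0,0],[0,0,0,0]],
  ],
)

```text
clock: 23.35
tool_pos: [0.4964, 0.0919, 0.1866]
orientation: [-172.9, 89.6, 10.6]
force: [-2.6, -4.6, 17.1]
opening: 0.0111
```

```bash
python3 -c "
from h import *
st()
im,d=snapshot('scene');w,_=snapshot('wrist')
f=lambda q:cv2.resize(q,(400,300),interpolation=cv2.INTER_CUBIC)
save('c8',np.hstack([f(im[100:220,250:410]),f(w)]))"
```

```text
t 23.35 p [0.4964 0.0919 0.1866] hz -176.45 xdown [ 0.006  0.001 -1.   ] j [ 33.   6. -24.   0. -59. -29.] F [-2.6 -4.6 17.1] op 0.0111
```

View pics/c8.png

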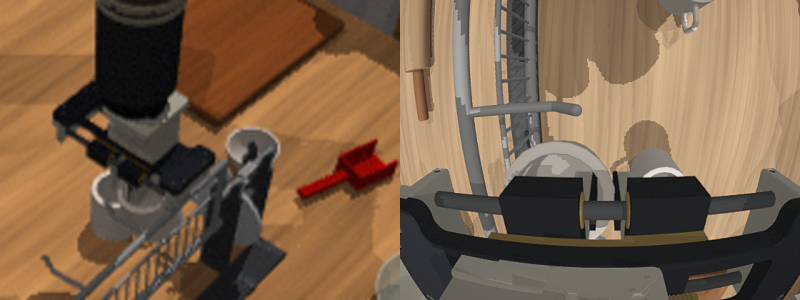

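Handle is on the hook. Release, let it swing, lift clear.

move_arm(
  commands=[
    [[0,0,0,0],[0,0,0,0],[0,0,0,0],[0,0,0,0],[-2,0,0,0],[-3,0,0,0],[-4,0,0,0],[-3,0,0,0]],
  ],
  jaw=3.0,
)

```text
clock: 24.25
tool_pos: [0.4942, 0.0917, 0.3056]
orientation: [-179.8, 89.9, 3.7]
force: [0.5, 0.8, -0.1]
opening: 0.03
```

```bash
cat > m4.py <<'E'
from m1 import *
import sys
st()
Rz=R.from_euler('z',-3.5,degrees=True).as_matrix()
for n in('top','scene'):
    im,d=snapshot(n);np.savez(f'pics/{n}_last',im=im,d=d);S=(cloud(n,d)-np.r_[O,0])@Rz.T
    w=cv2.cvtColor(im,cv2.COLOR_RGB2HSV)[...,1]<75
    for i,hy in enumerate((.165,.055,-.055,-.165)):
        m=w&(abs(S[...,1]-hy)<.055)&(S[...,0]>-.1)&(S[...,0]<-.012)&(S[...,2]>.10)&(S[...,2]<.24);q=S[m]
        if len(q)>40:print(n,'hook',i+1,len(q),'5/50/95%',(np.percentile(q-[0,hy,0],[5,50,95],axis=0)*1000).round(0).tolist())
    if n=='top':
        for k,g in dict(B=(.418,.155),C=(.4006,-.1244),D=(.412,-.272)).items():
            try:
                c,r,n_,h=rim(im,d,g);a=np.degrees(np.arctan2(h[:,1],h[:,0]))
                print(k,c.round(4),r.round(4),n_,np.histogram(a,np.arange(-180,181,20))[0],{int(b):round(float(np.median(a[abs(a-b)<20])),1) for b in np.unique(np.round(a/40)*40)})
            except Exception as e:print(k,e)
E
python3 m4.py;python3 -c "
from h import *
x,y,z,h=grasp((.4185,.1555),33);print(x,y);plan((x,y,.30,h),(x,y,.14,h))"
```

```text
t 24.25 p [0.4942 0.0917 0.3056] hz -176.49 xdown [ 0.001  0.    -1.   ] j [ 33.   1. -13.   0. -75. -29.] F [ 0.5  0.8 -0.1] op 0.03
top hook 2 55 5/50/95% [[-66.0, -3.0, 222.0], [-36.0, -1.0, 226.0], [-16.0, 2.0, 237.0]]
top hook 3 58 5/50/95% [[-65.0, -3.0, 222.0], [-38.0, -0.0, 227.0], [-15.0, 2.0, 237.0]]
top hook 4 60 5/50/95% [[-65.0, -3.0, 222.0], [-40.0, -0.0, 226.0], [-16.0, 2.0, 238.0]]
B [0.4181 0.1559] 0.0322 127 [ 0  0  0  0  0  0  0  0  0  0 20  0  0  0  0  0  0  0] {40: 32.9}
C [ 0.4005 -0.1245] 0.0318 218 [ 0  0  0  0  0  0  0  0  0  0  0  0  0 23  0  0  0  0] {80: 95.1}
D [ 0.3821 -0.2948] 0.0318 247 [ 0  0  0  0  0  0  0  0  0  0  0  0  0  0 21 17  0  0] {120: 119.0}
scene hook 1 501 5/50/95% [[-88.0, -29.0, 138.0], [-44.0, -5.0, 190.0], [-16.0, 34.0, 226.0]]
0.4010715508795191 0.18233745817425356
shift [ 0.75 -9.57  8.91] spin 1.056 heading tool z-> 123.0
shift [16.    0.11  0.03] spin 0.0 heading tool z-> 123.0
```

Cup A hangs on hook1. Cup D was knocked to (0.382, -0.295), and I will re-measure before each grasp. Now cup B.

move_arm(
  commands=[
    [[0,-2.4,2.23,0],[0,-2.4,2.23,0],[0,-2.4,2.23,0],[0,-2.4,2.23,0],[0,0,0,0]],
  ],
)

```text
clock: 24.85
tool_pos: [0.397, 0.1836, 0.3032]
orientation: [-63.0, 90.0, 120.7]
force: [0.6, -0.2, 0.7]
opening: 0.0302
```

move_arm(
  commands=[
    [[0.5,0,0,0.132],[2,0,0,0.132],[2,0,0,0.132],[2,0,0,0.132],[2,0,0,0.132],[2,0,0,0.132],[2,0,0,0.132],[2,0,0,0.132]],
  ],
)

```text
clock: 25.65
tool_pos: [0.399, 0.1815, 0.1572]
orientation: [107.1, 90.0, -130.3]
force: [0.4, 0.3, -0.4]
opening: 0.0298
```

```bash
cat > wc.py <<'E'
# wrist check of a cup's rim centre: python3 wc.py x y handle
from h import *
import sys
x,y,hd=map(float,sys.argv[1:4]);off=float(sys.argv[4]) if len(sys.argv)>4 else 90
st();T=toolT();im,d=snapshot('wrist');save('wc_last',im);np.savez('pics/wc_last',im=im,T=T)
v,u=np.mgrid[0:420,0:560];P=wray(np.c_[u.ravel(),v.ravel()],T,.078).reshape(420,560,3)
hs=cv2.cvtColor(im,cv2.COLOR_RGB2HSV);m=(hs[...,1]<50)&(hs[...,2]>150)&(np.hypot(P[...,0]-x,P[...,1]-y)<.043)&(v<235)
q=P[m][:,:2];c=np.array([x,y])
for _ in range(20):
    r=np.hypot(*(q-c).T);k=(r>.024)&(r<.040);A=np.c_[2*q[k],np.ones(k.sum())];s=np.linalg.lstsq(A,(q[k]**2).sum(1),rcond=None)[0];c=s[:2]
print('wrist rim',c.round(4),np.sqrt(s[2]+c@c).round(4),k.sum())
X=grasp((x,y),hd,off=off);plan((X[0],X[1],.043,X[3]))
E
python3 wc.py .4183 .1557 33
```

```text
t 25.65 p [0.399  0.1815 0.1572] hz 122.67 xdown [-0.001 -0.001 -1.   ] j [  50.    1.  -34.   -0.  -55. -108.] F [ 0.4  0.3 -0.4] op 0.0298
wrist rim [0.415  0.1559] 0.0318 1781
shift [ 1.111e+01 -4.700e-01  1.000e-02] spin -0.015 heading tool z-> 123.0
```

```bash
python3 wc.py .4183 .1557 33
```

```text
t 25.7 p [0.3974 0.1803 0.1542] hz 122.16 xdown [-0.004 -0.003 -1.   ] j [  50.    2.  -34.   -0.  -55. -108.] F [-2.  -1.3 -3.9] op 0.0299
wrist rim [0.4148 0.1558] 0.0317 1692
shift [11.28 -0.45  0.03] spin -0.003 heading tool z-> 123.0
```

move_arm(
  commands=[
    [[2,-0.3,0,0],[3,0,0,0],[2.5,0,0,0],[2,0,0,0],[1.6,0,0,0],[0,0,0,0],[0,0,0,0]],
  ],
)

```text
clock: 26.45
tool_pos: [0.402, 0.1838, 0.0482]
orientation: [175.0, 90.0, -61.9]
force: [0.9, 1.0, 0.0]
opening: 0.0299
```

move_arm(
  commands=[
    [[0,0,0,0],[0,0,0,0],[0,0,0,0],[0,0,0,0],[0,0,0,0]],
  ],
  jaw=0.2,
)

```text
clock: 26.95
tool_pos: [0.4018, 0.1838, 0.0483]
orientation: [-93.1, 90.0, 30.0]
force: [-1.4, -1.2, 6.8]
opening: 0.009
```

move_arm(
  commands=[
    [[-2,0,0,0],[-4,0,0,0],[-4,0,0,0],[-4,0,0,-0.132],[-4,0,0,-0.132],[-3,0,0,-0.132],[0,0,0,-0.132],[0,0,0,-0.132]],
  ],
)

```text
clock: 27.75
tool_pos: [0.4013, 0.1838, 0.2584]
orientation: [-93.1, 89.9, 68.0]
force: [-0.0, 0.3, -2.8]
opening: 0.0089
```

move_arm(
  commands=[
    [[0,0,0,-0.132],[0,0,0,-0.132],[0,0,0,-0.132],[0,0,0,0],[0,0,0,0],[0,0,0,0]],
  ],
)

```text
clock: 28.35
tool_pos: [0.4013, 0.1835, 0.2574]
orientation: [17.1, 90.0, -159.6]
force: [0.0, -0.3, -2.2]
opening: 0.0092
```

```bash
python3 -c "
from h import *
st();a,b=place(.055)
plan((a[0],a[1],a[2],3.5),b)"
```

```text
t 28.35 p [0.4013 0.1835 0.2574] hz -176.67 xdown [-0. -0. -1.] j [ 50.  -3. -24.  -0. -69. -47.] F [ 0.  -0.3 -2.2] op 0.0092
shift [ 2.64 21.08 -2.22] spin -0.003 heading tool z-> -176.5
shift [-0.   0.  -6.6] spin 0.0 heading tool z-> -176.5
```

move_arm(
  commands=[
    [[0,3.5,0,0],[0,3.5,0,0],[0,3.5,0,0],[0.4,3.5,-0.5,0],[0.6,3.5,-0.5,0],[0.6,3.5,-0.6,0],[0.6,0,-0.6,0],[0,0,0,0]],
  ],
)

```text
clock: 29.15
tool_pos: [0.4362, -0.0254, 0.2347]
orientation: [10.8, 89.9, -166.0]
force: [0.4, 1.2, -2.4]
opening: 0.0088
```

move_arm(
  commands=[
    [[0,0,0,0],[0,0,0,0]],
  ],
)

```text
clock: 29.35
tool_pos: [0.4363, -0.0239, 0.2359]
orientation: [-164.9, 90.0, 18.7]
force: [-0.5, 0.6, -2.3]
opening: 0.0091
```

```bash
python3 m4.py; python3 -c "
from h import *
st();a,b=place(.055,.048)
plan(a,b,(b[0],b[1],b[2]-.03,3.5))"
```

```text
t 29.35 p [ 0.4363 -0.0239  0.2359] hz -176.46 xdown [ 0.  0. -1.] j [ 23.  -3. -27.   0. -66. -19.] F [-0.5  0.6 -2.3] op 0.0091
top hook 1 1042 5/50/95% [[-78.0, -48.0, 146.0], [-50.0, -11.0, 187.0], [-17.0, 30.0, 227.0]]
top hook 2 63 5/50/95% [[-59.0, -3.0, 148.0], [-37.0, 0.0, 225.0], [-16.0, 54.0, 230.0]]
top hook 4 58 5/50/95% [[-65.0, -3.0, 222.0], [-40.0, 0.0, 226.0], [-17.0, 2.0, 237.0]]
B [0. 0.] 0.0 0 [0 0 0 0 0 0 0 0 0 0 0 0 0 0 0 0 0 0] {}
C [ 0.4001 -0.1252] 0.0314 132 [0 0 0 0 0 0 0 0 0 0 0 0 0 0 0 0 0 0] {}
D [ 0.3822 -0.2949] 0.0319 247 [ 0  0  0  0  0  0  0  0  0  0  0  0  0  0 22 17  0  0] {120: 118.9}
scene hook 1 452 5/50/95% [[-71.0, -49.0, 129.0], [-47.0, -14.0, 180.0], [-14.0, 26.0, 225.0]]
scene hook 2 76 5/50/95% [[-84.0, -53.0, 152.0], [-80.0, -36.0, 218.0], [-25.0, 53.0, 237.0]]
scene hook 3 131 5/50/95% [[-98.0, -3.0, 193.0], [-86.0, 36.0, 220.0], [-26.0, 53.0, 235.0]]
t 29.45 p [ 0.4363 -0.0238  0.2359] hz -176.43 xdown [ 0.001  0.    -1.   ] j [ 23.  -3. -27.  -0. -66. -19.] F [ 0.3  0.  -2.1] op 0.009
shift [0.09 0.18 0.07] spin 0.001 heading tool z-> -176.5
shift [ 0.   0.  -6.6] spin -0.0 heading tool z-> -176.5
shift [3. 0. 0.] spin -0.0 heading tool z-> -176.5
```

move_arm(
  commands=[
    [[0,0.15,-1.1,0],[0,0,-1.1,0],[0,0,-1.1,0],[0,0,-1.1,0],[0,0,-1.1,0],[0,0,-1.0,0],[0,0,0,0],[0,0,0,0]],
  ],
)

```text
clock: 30.25
tool_pos: [0.5011, -0.0223, 0.2352]
orientation: [5.8, 89.9, -170.8]
force: [-0.2, 0.4, -2.4]
opening: 0.0091
```

move_arm(
  commands=[
    [[0.4,0,0,0],[0.4,0,0,0],[0.4,0,0,0],[0.4,0,0,0],[0.4,0,0,0],[0.3,0,0,0],[0,0,0,0]],
  ],
)

```text
clock: 30.95
tool_pos: [0.5019, -0.0218, 0.2127]
orientation: [-161.9, 89.9, 21.6]
force: [2.8, 2.4, -1.0]
opening: 0.0091
```

move_arm(
  commands=[
    [[0.3,0,0,0],[0.3,0,0,0],[0.3,0,0,0],[0,0,0,0]],
  ],
)

```text
clock: 31.35
tool_pos: [0.5023, -0.0219, 0.2043]
orientation: [-172.5, 89.9, 11.0]
force: [1.9, 2.3, 5.5]
opening: 0.0087
```

```bash
python3 -c "
from h import *
st()
im,d=snapshot('scene');w,_=snapshot('wrist')
f=lambda q:cv2.resize(q,(400,300),interpolation=cv2.INTER_CUBIC)
save('c9',np.hstack([f(im[110:245,230:410]),f(w)]))"
```

```text
t 31.35 p [ 0.5023 -0.0219  0.2043] hz -176.48 xdown [ 0.002  0.    -1.   ] j [ 20.   5. -23.   0. -62. -16.] F [1.9 2.3 5.5] op 0.0087
```

Same contact signature as with cup A. Tilt and release.

move_arm(
  commands=[
    [[0.4,-0.02,0,0],[0.4,-0.08,0,0],[0.4,-0.12,0,0],[0.4,-0.16,0,0],[0,0,0,0]],
  ],
)

```text
clock: 31.95
tool_pos: [0.5016, -0.0186, 0.1893]
orientation: [168.0, 89.9, -8.4]
force: [-4.3, -1.4, 15.6]
opening: 0.0107
```

move_arm(
  commands=[
    [[0,0,0,0],[0,0,0,0],[0,0,0,0],[0,0,0,0],[-2,0,0,0],[-3,0,0,0],[-4,0,0,0],[-3,0,0,0]],
  ],
  jaw=3.0,
)

```text
clock: 32.75
tool_pos: [0.5011, -0.0186, 0.3095]
orientation: [150.9, 90.0, -25.6]
force: [-0.2, -0.2, -0.6]
opening: 0.03
```

```bash
python3 m4.py;python3 -c "
from h import *
for off in (90,120):
  x,y,z,h=grasp((.4005,-.1245),95,off=off);print(x,y,np.hypot(x,y));plan((x,y,.30,h),(x,y,.14,h))"
```

```text
t 32.75 p [ 0.5011 -0.0186  0.3095] hz -176.5 xdown [ 0.001 -0.    -1.   ] j [ 20.   1. -13.   0. -76. -17.] F [-0.2 -0.2 -0.6] op 0.03
top hook 4 65 5/50/95% [[-69.0, -3.0, 221.0], [-42.0, -0.0, 226.0], [-17.0, 2.0, 234.0]]
B [0. 0.] 0.0 0 [0 0 0 0 0 0 0 0 0 0 0 0 0 0 0 0 0 0] {}
C [ 0.4007 -0.1245] 0.032 226 [ 0  0  0  0  0  0  0  0  0  0  0  0  0 24  0  0  0  0] {80: 95.3}
D [ 0.382  -0.2946] 0.0318 246 [ 0  0  0  0  0  0  0  0  0  0  0  0  0  0 21 17  0  0] {120: 119.0}
scene hook 1 443 5/50/95% [[-76.0, -41.0, 130.0], [-47.0, -8.0, 182.0], [-15.0, 31.0, 225.0]]
scene hook 2 546 5/50/95% [[-85.0, -27.0, 135.0], [-51.0, -4.0, 189.0], [-21.0, 41.0, 226.0]]
0.3686217696610642 -0.12728898376792505 0.3899801205917114
shift [ 1.09 10.05 14.08] spin -0.026 heading tool z-> -175.0
shift [16.    0.    0.11] spin 0.0 heading tool z-> -175.0
0.3742871345827523 -0.1428544459632335 0.40062233068768116
shift [ 1.09 11.64 13.61] spin -0.55 heading tool z-> -145.0
shift [16.   -0.05  0.1 ] spin 0.0 heading tool z-> -145.0
```

Hooks 1 and 2 hold. Next is cup C.

move_arm(
  commands=[
    [[0,2.5,3.5,0],[0,2.5,3.5,0],[0,2.5,3.5,0],[0,2.5,3.5,-0.02],[3,0,0,0],[4,0,0,0],[4,0,0,0],[3,0,0,0]],
  ],
)

```text
clock: 33.65
tool_pos: [0.3657, -0.1269, 0.165]
orientation: [-11.0, 89.9, 173.6]
force: [1.1, 0.3, 0.1]
opening: 0.0303
```

move_arm(
  commands=[
    [[1,0,0,0],[0,0,0,0],[0,0,0,0]],
  ],
)

```text
clock: 33.95
tool_pos: [0.3682, -0.1267, 0.1586]
orientation: [156.4, 89.9, -18.9]
force: [0.4, 0.3, 0.1]
opening: 0.0299
```

```bash
python3 wc.py .4007 -.1245 95.2
```

```text
t 33.95 p [ 0.3682 -0.1267  0.1586] hz -175.34 xdown [ 0.001 -0.    -1.   ] j [ 11.  -4. -39.   0. -55.  -6.] F [0.4 0.3 0.1] op 0.0299
wrist rim [ 0.399  -0.1255] 0.0318 1638
shift [11.59  0.07 -0.  ] spin -0.009 heading tool z-> -174.8
```

move_arm(
  commands=[
    [[3,0.05,0,0],[3,0,0,0],[2.5,0,0,0],[1.7,0,0,0],[1.3,0,0,0],[0,0,0,0],[0,0,0,0]],
  ],
)

```text
clock: 34.7
tool_pos: [0.3685, -0.1271, 0.0435]
orientation: [175.5, 89.9, 0.2]
force: [-0.4, -0.4, -0.5]
opening: 0.03
```

move_arm(
  commands=[
    [[0,0,0,0],[0,0,0,0],[0,0,0,0],[0,0,0,0],[0,0,0,0]],
  ],
  jaw=0.2,
)

```text
clock: 35.2
tool_pos: [0.3679, -0.1272, 0.0431]
orientation: [179.4, 89.9, 4.1]
force: [-1.8, 2.7, 6.7]
opening: 0.0089
```

move_arm(
  commands=[
    [[-2,0,0,0],[-3,0,0,0],[-4,0,0,0],[-4,0,0,0.03],[-4,0,0,0],[-2.5,0,0,0],[0,0,0,0],[0,0,0,0]],
  ],
)

```text
clock: 36.0
tool_pos: [0.367, -0.127, 0.2373]
orientation: [-118.2, 90.0, 64.7]
force: [-0.1, 0.6, -2.4]
opening: 0.0086
```

```bash
python3 -c "
from h import *
st();a,b=place(-.055,.0445)
plan(a,b)"
```

```text
t 36.0 p [ 0.367  -0.127   0.2373] hz -177.09 xdown [ 0.     0.001 -1.   ] j [ 10.  -9. -31.  -0. -67.  -8.] F [-0.1  0.6 -2.4] op 0.0086
shift [ 0.59  1.23 -7.49] spin -0.01 heading tool z-> -176.5
shift [ 0.   0.  -6.6] spin -0.0 heading tool z-> -176.5
```

move_arm(
  commands=[
    [[0.2,0.4,-2.4,-0.01],[0.2,0.4,-2.4,0],[0.1,0.4,-2.4,0],[0,0,-0.3,0],[0,0,0,0],[0,0,0,0],[0,0,0,0]],
  ],
)

```text
clock: 36.7
tool_pos: [0.442, -0.1348, 0.2322]
orientation: [-14.3, 90.0, 169.2]
force: [-0.1, 0.8, -2.1]
opening: 0.0088
```

```bash
python3 -c "
from h import *
st();a,b=place(-.055,.0435)
plan(a,b)"
```

```text
t 36.7 p [ 0.442  -0.1348  0.2322] hz -176.5 xdown [-0.001  0.    -1.   ] j [  8.  -0. -24.  -0. -66.  -4.] F [-0.1  0.8 -2.1] op 0.0088
shift [ 0.17  0.07 -0.03] spin -0.0 heading tool z-> -176.5
shift [-0.  -0.  -6.6] spin 0.0 heading tool z-> -176.5
```

move_arm(
  commands=[
    [[0,0.07,-1.1,0],[0,0,-1.1,0],[0,0,-1.1,0],[0,0,-1.1,0],[0,0,-1.1,0],[0,0,-1.1,0],[0,0,0,0],[0,0,0,0]],
  ],
)

```text
clock: 37.5
tool_pos: [0.509, -0.1315, 0.2321]
orientation: [-2.8, 89.9, -179.3]
force: [-0.5, 1.0, -2.9]
opening: 0.0084
```

move_arm(
  commands=[
    [[0.4,0,0,0],[0.4,0,0,0],[0.4,0,0,0],[0.4,0,0,0],[0.4,0,0,0],[0.3,0,0,0],[0,0,0,0]],
  ],
)

```text
clock: 38.2
tool_pos: [0.5086, -0.1315, 0.209]
orientation: [-3.7, 90.0, 179.8]
force: [0.2, 0.3, -1.5]
opening: 0.0087
```

move_arm(
  commands=[
    [[0.3,0,0,0],[0.3,0,0,0],[0.3,0,0,0],[0,0,0,0]],
  ],
)

```text
clock: 38.6
tool_pos: [0.5096, -0.1317, 0.2015]
orientation: [166.9, 89.9, -9.6]
force: [-1.6, 0.5, 5.6]
opening: 0.0085
```

Contact again. Tilt and release.

move_arm(
  commands=[
    [[0.4,-0.02,0,0],[0.4,-0.08,0,0],[0.4,-0.12,0,0],[0.4,-0.16,0,0],[0,0,0,0]],
  ],
)

```text
clock: 39.1
tool_pos: [0.5103, -0.1285, 0.1878]
orientation: [160.1, 89.7, -16.3]
force: [-7.1, -2.0, 20.4]
opening: 0.0107
```

move_arm(
  commands=[
    [[0,0,0,0],[0,0,0,0],[0,0,0,0],[0,0,0,0],[-2,0,0,0],[-3,0,0,0],[-4,0,0,0],[-3,0,0,0]],
  ],
  jaw=3.0,
)

```text
clock: 39.9
tool_pos: [0.509, -0.1279, 0.3066]
orientation: [154.6, 89.9, -21.9]
force: [1.1, 0.5, 0.3]
opening: 0.0303
```

```bash
sed -i 's/D=(.412,-.272)/D=(.382,-.2946)/' m4.py; python3 m4.py;python3 -c "
from h import *
x,y,z,h=grasp((.382,-.2946),119);plan((x,y,.30,h),(x,y,.15,h))"
```

```text
t 39.9 p [ 0.509  -0.1279  0.3066] hz -176.5 xdown [ 0.001 -0.    -1.   ] j [  7.   4. -11.   0. -76.  -4.] F [1.1 0.5 0.3] op 0.0303
top hook 3 92 5/50/95% [[-98.0, -31.0, 153.0], [-93.0, -9.0, 178.0], [-88.0, 22.0, 193.0]]
B [0. 0.] 0.0 0 [0 0 0 0 0 0 0 0 0 0 0 0 0 0 0 0 0 0] {}
C [0. 0.] 0.0 0 [0 0 0 0 0 0 0 0 0 0 0 0 0 0 0 0 0 0] {}
D [ 0.3821 -0.2947] 0.0318 244 [ 0  0  0  0  0  0  0  0  0  0  0  0  0  0 23 15  0  0] {120: 119.0}
scene hook 1 471 5/50/95% [[-75.0, -49.0, 129.0], [-50.0, -12.0, 177.0], [-14.0, 27.0, 226.0]]
scene hook 2 505 5/50/95% [[-77.0, -43.0, 131.0], [-52.0, -10.0, 181.0], [-16.0, 31.0, 225.0]]
scene hook 3 587 5/50/95% [[-89.0, -29.0, 138.0], [-49.0, -5.0, 189.0], [-20.0, 37.0, 226.0]]
shift [ 0.8  17.21 16.77] spin -0.445 heading tool z-> -151.0
shift [15.   -0.06  0.09] spin 0.0 heading tool z-> -151.0
```

move_arm(
  commands=[
    [[0,3.45,3.35,0],[0,3.45,3.35,0],[0,3.45,3.35,0],[0,3.45,3.35,0],[0,3.4,3.4,0],[2,0,0,-0.148],[3,0,0,-0.148],[4,0,0,-0.148]],
  ],
)

```text
clock: 40.8
tool_pos: [0.3516, -0.3105, 0.2143]
orientation: [128.5, 89.8, -22.3]
force: [1.2, 0.5, -1.2]
opening: 0.03
```

move_arm(
  commands=[
    [[4,0,0,0],[2,0,0,0],[0,0,0,0],[0,0,0,0],[0,0,0,0]],
  ],
)

```text
clock: 41.3
tool_pos: [0.3524, -0.3101, 0.1559]
orientation: [123.5, 89.9, -27.6]
force: [0.2, 0.4, 0.3]
opening: 0.0298
```

```bash
python3 wc.py .3821 -.2947 119
```

```text
t 41.3 p [ 0.3524 -0.3101  0.1559] hz -151.05 xdown [ 0.002 -0.001 -1.   ] j [-17.   4. -30.   0. -55.  46.] F [0.2 0.4 0.3] op 0.0298
wrist rim [ 0.3806 -0.2961] 0.0313 2089
shift [11.3   0.07 -0.12] spin -0.001 heading tool z-> -151.0
```

move_arm(
  commands=[
    [[3,0.05,-0.1,0],[3,0,0,0],[2.5,0,0,0],[1.5,0,0,0],[1.2,0,0,0],[0,0,0,0],[0,0,0,0]],
  ],
)

```text
clock: 42.05
tool_pos: [0.3533, -0.3099, 0.0435]
orientation: [124.3, 89.9, -26.7]
force: [0.3, 0.4, 0.2]
opening: 0.0302
```

move_arm(
  commands=[
    [[0,0,0,0],[0,0,0,0],[0,0,0,0],[0,0,0,0],[0,0,0,0]],
  ],
  jaw=0.2,
)

```text
clock: 42.55
tool_pos: [0.3528, -0.3098, 0.0431]
orientation: [112.1, 90.0, -38.9]
force: [-1.8, 0.8, 7.1]
opening: 0.0088
```

move_arm(
  commands=[
    [[-2,0,0,0],[-3,0,0,0],[-4,0,0,0.11],[-4,0,0,0.11],[-4,0,0,0.11],[-2.5,0,0,0.115],[0,0,0,0],[0,0,0,0]],
  ],
)

```text
clock: 43.35
tool_pos: [0.3522, -0.3092, 0.2371]
orientation: [-110.7, 90.0, 72.8]
force: [0.0, 1.7, -3.4]
opening: 0.0086
```

```bash
python3 -c "
from h import *
st();a,b=place(-.165,.0435)
plan(a,b)"
```

```text
t 43.35 p [ 0.3522 -0.3092  0.2371] hz -176.49 xdown [ 0.     0.001 -1.   ] j [-17.   0. -23.  -0. -66.  21.] F [ 0.   1.7 -3.4] op 0.0086
shift [  0.67  -5.79 -10.06] spin 0.0 heading tool z-> -176.5
shift [ 0.   0.  -6.6] spin 0.0 heading tool z-> -176.5
```

move_arm(
  commands=[
    [[0.2,-1.5,-2.5,0],[0.2,-1.5,-2.5,0],[0.1,-1.4,-2.5,0],[0.1,-1.4,-2.5,0],[0,0,0,0],[0,0,0,0],[0,0,0,0]],
  ],
)

```text
clock: 44.05
tool_pos: [0.4478, -0.2457, 0.2303]
orientation: [-16.4, 89.8, 167.1]
force: [-0.4, -0.1, -2.6]
opening: 0.009
```

```bash
python3 -c "
from h import *
st();a,b=place(-.165,.0435)
plan(a,b)"
```

```text
t 44.05 p [ 0.4478 -0.2457  0.2303] hz -176.53 xdown [-0.003  0.001 -1.   ] j [ -7.   5. -19.  -0. -66.  10.] F [-0.4 -0.1 -2.6] op 0.009
shift [-0.03 -0.04 -0.13] spin -0.001 heading tool z-> -176.5
shift [-0.02 -0.   -6.6 ] spin 0.0 heading tool z-> -176.5
```

move_arm(
  commands=[
    [[0,0,-1.1,0],[0,0,-1.1,0],[0,0,-1.1,0],[0,0,-1.1,0],[0,0,-1.1,0],[0,0,-1.2,0],[0,0,0,0],[0,0,0,0]],
  ],
)

```text
clock: 44.85
tool_pos: [0.516, -0.2416, 0.2312]
orientation: [-15.6, 90.0, 167.9]
force: [-0.2, 0.3, -1.9]
opening: 0.0086
```

move_arm(
  commands=[
    [[0.4,0,0,0],[0.4,0,0,0],[0.4,0,0,0],[0.4,0,0,0],[0.4,0,0,0],[0.3,0,0,0],[0,0,0,0]],
  ],
)

```text
clock: 45.55
tool_pos: [0.5155, -0.2416, 0.208]
orientation: [-16.6, 89.9, 166.8]
force: [-0.4, 0.7, -2.4]
opening: 0.009
```

move_arm(
  commands=[
    [[0.3,0,0,0],[0.3,0,0,0],[0.3,0,0,0],[0,0,0,0]],
  ],
)

```text
clock: 45.95
tool_pos: [0.5166, -0.2421, 0.2011]
orientation: [152.2, 89.8, -24.4]
force: [-2.0, -0.3, 7.3]
opening: 0.0087
```

move_arm(
  commands=[
    [[0.4,-0.02,0,0],[0.4,-0.08,0,0],[0.4,-0.12,0,0],[0.4,-0.16,0,0],[0,0,0,0]],
  ],
)

```text
clock: 46.45
tool_pos: [0.5173, -0.239, 0.1874]
orientation: [150.2, 89.6, -26.3]
force: [-5.3, -0.2, 19.4]
opening: 0.011
```

move_arm(
  commands=[
    [[0,0,0,0],[0,0,0,0],[0,0,0,0],[0,0,0,0],[-2,0,0,0],[-3,0,0,0],[-4,0,0,0],[-3,0,0,0]],
  ],
  jaw=3.0,
)

```text
clock: 47.25
tool_pos: [0.5158, -0.2381, 0.3056]
orientation: [137.0, 89.9, -39.5]
force: [1.7, -0.1, 0.1]
opening: 0.0298
```

move_arm(
  commands=[
    [[0,2,4,0],[0,2,4,0],[0,2,4,0],[0,2,4,0],[0,0,0,0],[0,0,0,0],[0,0,0,0],[0,0,0,0]],
  ],
)

```text
clock: 48.05
tool_pos: [0.3615, -0.327, 0.3033]
orientation: [-30.7, 90.0, 152.8]
force: [0.2, -0.1, 0.3]
opening: 0.0303
```

move_arm(
  commands=[
    [[0,0,0,0],[0,0,0,0],[0,0,0,0],[0,0,0,0],[0,0,0,0],[0,0,0,0],[0,0,0,0],[0,0,0,0]],
  ],
)

```text
clock: 48.85
tool_pos: [0.3606, -0.3274, 0.3036]
orientation: [140.7, 90.0, -35.9]
force: [0.1, -0.3, -1.0]
opening: 0.03
```

move_arm(
  commands=[
    [[0,0,0,0],[0,0,0,0],[0,0,0,0],[0,0,0,0],[0,0,0,0],[0,0,0,0],[0,0,0,0],[0,0,0,0]],
  ],
)

```text
clock: 49.65
tool_pos: [0.3607, -0.3274, 0.3036]
orientation: [-21.3, 90.0, 162.1]
force: [-0.2, 0.5, -0.4]
opening: 0.0301
```

move_arm(
  commands=[
    [[0,0,0,0],[0,0,0,0],[0,0,0,0],[0,0,0,0],[0,0,0,0],[0,0,0,0],[0,0,0,0],[0,0,0,0]],
  ],
)

```text
clock: 50.45
tool_pos: [0.3606, -0.3274, 0.3036]
orientation: [-1.4, 90.0, -177.9]
force: [-0.1, -0.9, -0.4]
opening: 0.0299
```

move_arm(
  commands=[
    [[0,0,0,0],[0,0,0,0],[0,0,0,0],[0,0,0,0],[0,0,0,0],[0,0,0,0],[0,0,0,0],[0,0,0,0]],
  ],
)

```text
clock: 51.25
tool_pos: [0.3607, -0.3274, 0.3036]
orientation: [148.9, 90.0, -27.7]
force: [-0.2, -0.1, -0.6]
opening: 0.0301
```

move_arm(
  commands=[
    [[0,0,0,0],[0,0,0,0],[0,0,0,0],[0,0,0,0],[0,0,0,0],[0,0,0,0],[0,0,0,0],[0,0,0,0]],
  ],
)

```text
clock: 52.05
tool_pos: [0.3606, -0.3274, 0.3036]
orientation: [-38.7, 90.0, 144.7]
force: [-0.3, -0.4, -0.8]
opening: 0.0298
```

move_arm(
  commands=[
    [[0,0,0,0],[0,0,0,0],[0,0,0,0],[0,0,0,0],[0,0,0,0],[0,0,0,0],[0,0,0,0],[0,0,0,0]],
  ],
)

```text
clock: 52.85
tool_pos: [0.3607, -0.3274, 0.3036]
orientation: [151.9, 90.0, -24.7]
force: [0.3, 0.1, -0.0]
opening: 0.03
```

move_arm(
  commands=[
    [[0,0,0,0],[0,0,0,0],[0,0,0,0],[0,0,0,0],[0,0,0,0],[0,0,0,0],[0,0,0,0],[0,0,0,0]],
  ],
)

```text
clock: 53.65
tool_pos: [0.3607, -0.3274, 0.3036]
orientation: [165.7, 90.0, -10.8]
force: [-0.3, -0.6, -0.3]
opening: 0.0301
```

```bash
python3 m4.py | grep -v ^[BCD]; sleep 0; python3 m3.py | grep -E 'pin|bar'; python3 - <<'E'
from h import *
a=np.load('pics/top_last.npz')['im'];b=np.load('pics/scene_last.npz')['im']
f=lambda q:cv2.resize(q,(400,300),interpolation=cv2.INTER_CUBIC)
save('c10',np.vstack([np.hstack([f(a),f(b)]),np.hstack([f(a[110:260,180:380]),f(b[130:310,200:440])])]))
E
```

```text
t 53.65 p [ 0.3607 -0.3274  0.3036] hz -176.56 xdown [ 0. -0. -1.] j [-19.  -0. -15.  -0. -75.  22.] F [-0.3 -0.6 -0.3] op 0.0301
top hook 1 1067 5/50/95% [[-82.0, -48.0, 147.0], [-53.0, -12.0, 186.0], [-19.0, 31.0, 227.0]]
top hook 2 1083 5/50/95% [[-85.0, -48.0, 149.0], [-56.0, -7.0, 185.0], [-21.0, 35.0, 227.0]]
top hook 3 1059 5/50/95% [[-85.0, -49.0, 151.0], [-57.0, -3.0, 186.0], [-23.0, 35.0, 227.0]]
top hook 4 293 5/50/95% [[-69.0, -33.0, 157.0], [-37.0, 26.0, 180.0], [-17.0, 53.0, 222.0]]
scene hook 1 475 5/50/95% [[-76.0, -50.0, 129.0], [-51.0, -12.0, 175.0], [-15.0, 28.0, 225.0]]
scene hook 2 536 5/50/95% [[-77.0, -49.0, 131.0], [-54.0, -13.0, 177.0], [-16.0, 31.0, 223.0]]
scene hook 3 609 5/50/95% [[-80.0, -49.0, 138.0], [-51.0, -16.0, 177.0], [-17.0, 31.0, 224.0]]
scene hook 4 687 5/50/95% [[-76.0, -50.0, 137.0], [-50.0, -19.0, 177.0], [-17.0, 30.0, 224.0]]
top bar(stand, surf) [-0.0052 -0.1319  0.1342] [-0.0037 -0.2077  0.1345] [-0.0067 -0.0539  0.1339] 199
scene bar(stand, surf) [-0.0027 -0.1361  0.1325] [-0.0012 -0.2122  0.1325] [-0.0043 -0.0536  0.1324] 126
top pin pts 93 [[-0.0099, 0.251, 0.1599], [-0.0033, 0.2675, 0.1659], [0.0049, 0.2841, 0.1702]]
scene pin pts 45 [[-0.0086, 0.252, 0.1542], [-0.0, 0.2686, 0.1627], [0.0064, 0.2859, 0.1669]]
```

View pics/c10.png

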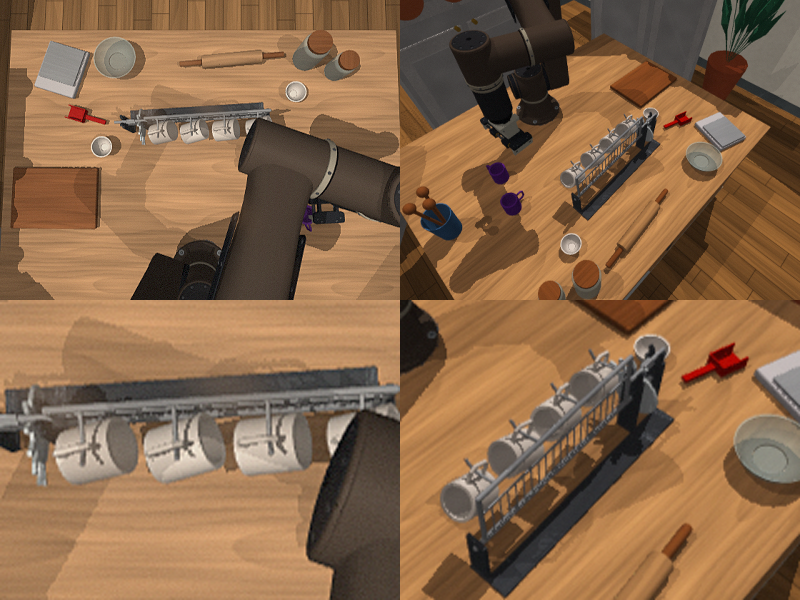

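All four cups hang at rest and the pin is home. But the lip-pushes during hanging took up the lock's play: the bar sits about 5 mm towards the robot (about 1.61 rad). I will nudge it back to centre with closed fingers, mid-bar, above the cups.

```bash
python3 -c "
from h import *
st();a=W(-.048,-.010)
plan((a[0],a[1],.305,3.5),(a[0],a[1],.223,3.5))"
```

```text
t 53.85 p [ 0.3607 -0.3274  0.3035] hz -176.56 xdown [-0. -0. -1.] j [-19.  -0. -15.   0. -75.  22.] F [ 0.4 -0.   0.5] op 0.0296
shift [ -0.15 -28.18 -19.5 ] spin -0.001 heading tool z-> -176.5
shift [ 8.2 -0.  -0. ] spin 0.0 heading tool z-> -176.5
```

move_arm(
  commands=[
    [[-0.2,-4.0,-2.75,0],[0,-4.0,-2.8,0],[0,-4.0,-2.8,0],[0,-4.0,-2.8,0],[0,-4.0,-2.8,0],[0,-4.0,-2.8,0],[0,-4.18,-2.75,0],[0,0,0,0]],
  ],
  jaw=0,
)

```text
clock: 54.65
tool_pos: [0.5406, -0.0302, 0.3046]
orientation: [-11.7, 90.0, 172.0]
force: [-0.7, -0.6, -0.9]
opening: 0.0003
```

move_arm(
  commands=[
    [[2,0,0,0],[2,0,0,0],[2,0,0,0],[1.5,0,0,0],[0.7,0,0,0],[0,0,0,0],[0,0,0,0]],
  ],
)

```text
clock: 55.35
tool_pos: [0.5388, -0.0345, 0.2243]
orientation: [168.5, 89.9, -8.0]
force: [0.5, -0.3, 0.9]
opening: 0.0005
```

move_arm(
  commands=[
    [[0,0,-0.3,0],[0,0,-0.3,0],[0,0,-0.3,0],[0,0,-0.3,0],[0,0,0,0],[0,0,0,0]],
  ],
)

```text
clock: 55.95
tool_pos: [0.5504, -0.0337, 0.2235]
orientation: [8.8, 90.0, -167.8]
force: [0.2, 0.1, -0.4]
opening: 0.0007
```

```bash
python3 m3.py | grep -E 'pin|bar|^t '
```

```text
t 55.95 p [ 0.5504 -0.0337  0.2235] hz -176.57 xdown [-0. -0. -1.] j [ 17.   9. -15.  -0. -66. -13.] F [ 0.2  0.1 -0.4] op 0.0007
top bar(stand, surf) [-0.0044 -0.1461  0.1348] [-0.0018 -0.2077  0.1348] [-0.0067 -0.0909  0.1349] 141
scene bar(stand, surf) [-0.002  -0.1365  0.1325] [-0.0012 -0.2097  0.1322] [-0.0029 -0.0561  0.1329] 133Traceback (most recent call last):
  File "m3.py", line 6, in <module>
    m=(S[...,1]>.248)&(S[...,1]<.288)&(abs(S[...,0])<.012)&(S[...,2]>.12);q=S[m];print(n,'pin pts',len(q),np.percentile(q,[5,50,95],axis=0).round(4).tolist())
                                                                                                          ~~~~~~~~~~~~~^^^^^^^^^^^^^^^^^^^^
    return _quantile_unchecked(
        a, q, axis, out, overwrite_input, method, keepdims, weights)
    return _ureduce(a,
                    func=_quantile_ureduce_func,
    ...<5 lines>...
                    overwrite_input=overwrite_input,
                    method=method)
    r = func(a, **kwargs)
    result = _quantile(arr,
                       quantiles=q,
    ...<2 lines>...
                       out=out,
                       weights=wgt)
    slices_having_nans = np.isnan(arr[-1, ...])
                                  ~~~^^^^^^^^^
IndexError: index -1 is out of bounds for axis 0 with size 0
```

move_arm(
  commands=[
    [[0,0,-0.2,0],[0,0,-0.2,0],[0,0,-0.2,0],[0,0,0,0]],
  ],
)

```text
clock: 56.45
tool_pos: [0.5566, -0.0333, 0.2235]
orientation: [14.8, 90.0, -161.8]
force: [-0.0, 1.1, -0.8]
opening: 0.0007
```

move_arm(
  commands=[
    [[0,0,-0.2,0],[0,0,-0.2,0],[0,0,0,0]],
  ],
)

```text
clock: 56.75
tool_pos: [0.5593, -0.0333, 0.2234]
orientation: [4.1, 89.9, -172.5]
force: [-5.7, 1.2, 3.1]
opening: 0.0003
```

move_arm(
  commands=[
    [[0,0,-0.2,0],[0,0,-0.2,0],[0,0,0,0]],
  ],
)

```text
clock: 57.05
tool_pos: [0.5627, -0.033, 0.2236]
orientation: [2.7, 89.8, -173.9]
force: [-7.9, 1.2, 5.5]
opening: 0.0002
```

move_arm(
  commands=[
    [[0,0,0.8,0],[0,0,0.8,0],[-2,0,0,0],[-4,0,0,0],[-4,0,2,0],[0,3,4,0],[0,3,4,0],[0,3,4,0]],
  ],
)

```text
clock: 57.85
tool_pos: [0.4123, -0.1327, 0.3237]
orientation: [-177.2, 89.9, 6.3]
force: [1.0, -1.9, 0.0]
opening: 0.0005
```

move_arm(
  commands=[
    [[0,3,3,0],[0,3,0,0],[0,3,0,0],[0,3,0,0],[0,3,0,0],[0,3,0,0],[0,0,0,0],[0,0,0,0]],
  ],
)

```text
clock: 58.65
tool_pos: [0.3943, -0.3138, 0.3232]
orientation: [-34.6, 90.0, 148.7]
force: [-0.1, -0.9, -0.5]
opening: 0.0003
```

move_arm(
  commands=[
    [[0,0,0,0],[0,0,0,0],[0,0,0,0],[0,0,0,0],[0,0,0,0],[0,0,0,0],[0,0,0,0],[0,0,0,0]],
  ],
)

```text
clock: 59.45
tool_pos: [0.3949, -0.3135, 0.3235]
orientation: [-2.5, 90.0, -179.0]
force: [0.6, -0.2, 0.4]
opening: 0.0003
```

```bash
python3 - <<'E'
from h import *
Rz=R.from_euler('z',-3.5,degrees=True).as_matrix();st()
def barx(n,d):
    S=(cloud(n,d)-np.r_[O,0])@Rz.T;y=S[...,1]
    m=(abs(S[...,0])<.016)&(S[...,2]>.226)&(S[...,2]<.242)&(y>-.2)&(y<.2)
    for h in(.165,.055,-.055,-.165):m&=abs(y-h)>.012
    q=S[m];q=q[q[:,2]>np.median(q[:,2])-.004];return len(q),(np.percentile(q[:,0],[10,50,90])*1000).round(1)
for n in('top','scene'):
    im,d=snapshot(n);print(n,'now',barx(n,d));np.savez(f'pics/{n}_fin',im=im,d=d)
print('before nudge',barx('top',np.load('pics/top_last.npz')['d']));print('locked s3/t3',barx('scene',np.load('pics/s3.npz')['d']),barx('top',np.load('pics/t3.npz')['d']))
a=np.load('pics/top_fin.npz')['im'];b=np.load('pics/scene_fin.npz')['im']
f=lambda q:cv2.resize(q,(400,300),interpolation=cv2.INTER_CUBIC)
save('c11',np.vstack([np.hstack([f(a),f(b)]),np.hstack([f(a[110:260,140:340]),f(b[130:310,200:440])])]))
E
python3 m4.py | grep -v ^[BCD]
```

```text
t 59.45 p [ 0.3949 -0.3135  0.3235] hz -176.56 xdown [-0. -0. -1.] j [-16.   1. -11.   0. -78.  20.] F [ 0.6 -0.2  0.4] op 0.0003
top now (418, array([-5.7, -2.1,  1.9]))
scene now (302, array([-4.1,  0.5,  4. ]))
before nudge (153, array([-8.4, -4.7, -0.4]))
locked s3/t3 (306, array([-3.1,  1.2,  4.9])) (534, array([-4.5, -0.9,  3.2]))
t 59.55 p [ 0.3948 -0.3136  0.3235] hz -176.57 xdown [-0.  0. -1.] j [-16.   1. -11.  -0. -78.  20.] F [-0.2 -1.6 -0. ] op 0.0003
top hook 1 1063 5/50/95% [[-78.0, -49.0, 149.0], [-50.0, -11.0, 187.0], [-17.0, 31.0, 228.0]]
top hook 2 1074 5/50/95% [[-82.0, -49.0, 151.0], [-53.0, -7.0, 187.0], [-19.0, 34.0, 228.0]]
top hook 3 933 5/50/95% [[-82.0, -41.0, 156.0], [-52.0, 1.0, 189.0], [-19.0, 37.0, 228.0]]
scene hook 1 450 5/50/95% [[-73.0, -50.0, 132.0], [-49.0, -13.0, 179.0], [-15.0, 26.0, 225.0]]
scene hook 2 507 5/50/95% [[-74.0, -48.0, 131.0], [-52.0, -12.0, 179.0], [-16.0, 31.0, 225.0]]
scene hook 3 623 5/50/95% [[-77.0, -48.0, 138.0], [-48.0, -16.0, 179.0], [-14.0, 31.0, 225.0]]
scene hook 4 693 5/50/95% [[-72.0, -50.0, 138.0], [-47.0, -18.0, 179.0], [-15.0, 32.0, 225.0]]
```

View pics/c11.png

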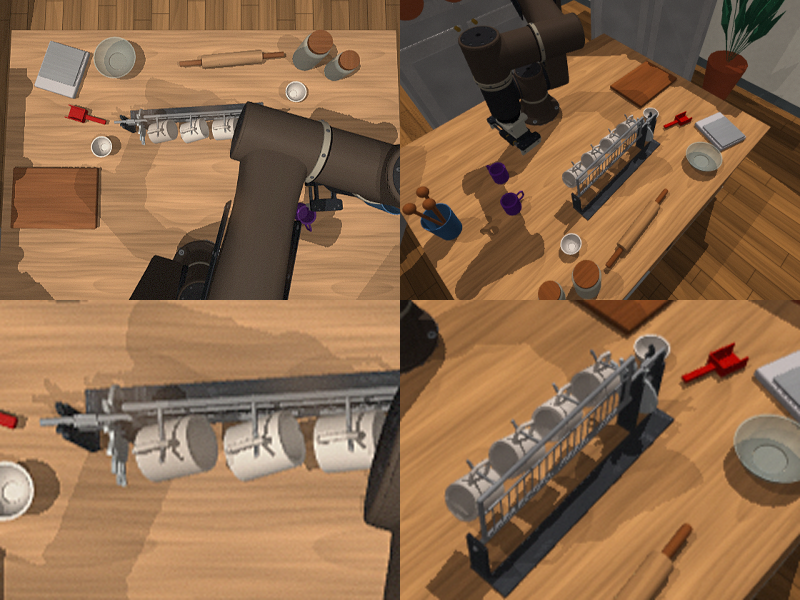

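The bar is back within 1 mm of its locked position and all four cups still hang. I will wait out any residual swing, then check the pin once more and hand in.

move_arm(
  commands=[
    [[0,0,0,0],[0,0,0,0],[0,0,0,0],[0,0,0,0],[0,0,0,0],[0,0,0,0],[0,0,0,0],[0,0,0,0]],
  ],
)

```text
clock: 60.45
tool_pos: [0.3949, -0.3135, 0.3236]
orientation: [27.2, 90.0, -149.4]
force: [-0.1, 0.0, -0.4]
opening: 0.0002
```

move_arm(
  commands=[
    [[0,0,0,0],[0,0,0,0],[0,0,0,0],[0,0,0,0],[0,0,0,0],[0,0,0,0],[0,0,0,0],[0,0,0,0]],
  ],
)

```text
clock: 61.25
tool_pos: [0.3949, -0.3135, 0.3236]
orientation: [-60.8, 90.0, 122.6]
force: [0.3, -0.0, 0.5]
opening: 0.0008
```

move_arm(
  commands=[
    [[0,0,0,0],[0,0,0,0],[0,0,0,0],[0,0,0,0],[0,0,0,0],[0,0,0,0],[0,0,0,0],[0,0,0,0]],
  ],
)

```text
clock: 62.05
tool_pos: [0.3949, -0.3135, 0.3236]
orientation: [101.2, 90.0, -75.3]
force: [0.0, -0.2, 1.0]
opening: 0.0003
```

move_arm(
  commands=[
    [[0,0,0,0],[0,0,0,0],[0,0,0,0],[0,0,0,0],[0,0,0,0],[0,0,0,0],[0,0,0,0],[0,0,0,0]],
  ],
)

```text
clock: 62.85
tool_pos: [0.3949, -0.3135, 0.3235]
orientation: [-24.2, 90.0, 159.2]
force: [0.5, -0.2, -0.3]
opening: 0.0003
```

move_arm(
  commands=[
    [[0,0,0,0],[0,0,0,0],[0,0,0,0],[0,0,0,0],[0,0,0,0],[0,0,0,0],[0,0,0,0],[0,0,0,0]],
  ],
)

```text
clock: 63.65
tool_pos: [0.3949, -0.3135, 0.3236]
orientation: [91.7, 90.0, -84.8]
force: [0.4, 0.1, -0.8]
opening: 0.0005
```

```bash
python3 m3.py | grep -E pin; python3 - <<'E'
from h import *
a=np.load('pics/scene_fin.npz')['d'];b=snapshot('scene')[1];c=snapshot('scene')[1]
r=(slice(130,310),slice(220,440));print('depth changes >8mm px: 4s',(abs(a[r]-b[r])>.008).sum(),' noise',(abs(c[r]-b[r])>.008).sum())
print(close_job())
E
```

```text
depth changes >8mm px: 4s 2766  noise 2768
the job is handed in; nothing more can be done
NoneTraceback (most recent call last):
  File "m3.py", line 1, in <module>
    from m2 import *
  File "m2.py", line 6, in <module>
    c,u,a,b,k=line(P[m]);t=(-.15-c[1])/u[1]
              ~~~~^^^^^^
  File "m1.py", line 12, in line
    return c,u,c+t.min()*u,c+t.max()*u,len(s)
               ~^~~~~~~~~~
ValueError: operands could not be broadcast together with shapes (194,3) (3,3)
```

The rack is up and locked with the pin, and all four white cups hang by their handles, one per hook, on hooks 1 to 4. I handed the job in at about 64 s of the 210 s allowed. The ramekins, the scoop and the purple cups were not touched.

**Rack and pin:** I swung the rack up by its top bar and laid the pin home before touching any cup. The pin block's top measured 0.163–0.166 m, against 0.167 m expected when fully home. Hanging the cups pulled the rack about 4 mm towards the robot within the lock's play. I nudged it back by the bar to within about 1 mm of its locked position.

**Cups:** Cup D was knocked aside partway through, so I re-measured it before gripping it. The last pictures show all four cups hanging.

**Checks that failed or fell short:**
- The final pin-height script crashed, because the arm blocked the top camera. The last good pin measurement is from before the nudge. In the last picture, taken after it, the pin still looks in place.
- The before-and-after depth comparison just before hand-in showed no change above sensor noise. That noise was large, so it is only weak evidence that the cups had stopped swinging. Nothing had touched them for about 6.5 s by then.

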